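Tin pyramid and coaster pile on the coffee sill

TASK

Set up the coffee sill for guests: lay all the coffee tins on their sides in the wooden rack as a pyramid, three in its grooves and the rest saddled in the gaps of the row below, lined up along the grooves, and pile the cork coasters flat in one centred stack on the white plate. Leave the grinder, jug, cups and jar where they are.

Things in the scene. Friction and masses are not known exactly. Their poses are not given: they have to be found in the camera images.
- rack: fixed low wooden rack: board 78 x 204 mm, 12 mm thick (its top at z = 12 mm), with four half-round rails of 12 mm radius, 50 mm long, on top, 58 mm apart, running along the rack's x; between them are three grooves along x, side by side along the rack's y. Origin: centre of its underside
- seat0 (a point): where the centre of a seated tin lies: bottom row, rack y = -58 mm; 39 mm above the sill
- seat1 (a point): where the centre of a seated tin lies: bottom row, middle, rack y = 0; 39 mm above the sill
- seat2 (a point): where the centre of a seated tin lies: bottom row, rack y = +58 mm; 39 mm above the sill
- seat3 (a point): where the centre of a seated tin lies: second row, rack y = -29 mm, in the gap above seats 0 and 1; 84.5 mm above the sill
- seat4 (a point): where the centre of a seated tin lies: second row, rack y = +29 mm, in the gap above seats 1 and 2; 84.5 mm above the sill
- seat5 (a point): where the centre of a seated tin lies: top, rack y = 0, in the gap above seats 3 and 4; 130 mm above the sill
- tin1: closed aluminium coffee tin lying on its side: a plain cylinder 54 mm in diameter and 66 mm long with flat ends, 0.13 to 0.25 kg; all tins are alike and 4 to 6 are present. Origin: its centre; its x runs along the cylinder's axis, and its y and z turn as it rolls. It rolls only reluctantly. It can be pinched by its two ends (66 mm)
- tin2: closed aluminium coffee tin lying on its side: a plain cylinder 54 mm in diameter and 66 mm long with flat ends, 0.13 to 0.25 kg; all tins are alike and 4 to 6 are present. Origin: its centre; its x runs along the cylinder's axis, and its y and z turn as it rolls. It rolls only reluctantly. It can be pinched by its two ends (66 mm)
- tin3: closed aluminium coffee tin lying on its side: a plain cylinder 54 mm in diameter and 66 mm long with flat ends, 0.13 to 0.25 kg; all tins are alike and 4 to 6 are present. Origin: its centre; its x runs along the cylinder's axis, and its y and z turn as it rolls. It rolls only reluctantly. It can be pinched by its two ends (66 mm)
- tin4: closed aluminium coffee tin lying on its side: a plain cylinder 54 mm in diameter and 66 mm long with flat ends, 0.13 to 0.25 kg; all tins are alike and 4 to 6 are present. Origin: its centre; its x runs along the cylinder's axis, and its y and z turn as it rolls. It rolls only reluctantly. It can be pinched by its two ends (66 mm)
- tin5: closed aluminium coffee tin lying on its side: a plain cylinder 54 mm in diameter and 66 mm long with flat ends, 0.13 to 0.25 kg; all tins are alike and 4 to 6 are present. Origin: its centre; its x runs along the cylinder's axis, and its y and z turn as it rolls. It rolls only reluctantly. It can be pinched by its two ends (66 mm)
- tin6: closed aluminium coffee tin lying on its side: a plain cylinder 54 mm in diameter and 66 mm long with flat ends, 0.13 to 0.25 kg; all tins are alike and 4 to 6 are present. Origin: its centre; its x runs along the cylinder's axis, and its y and z turn as it rolls. It rolls only reluctantly. It can be pinched by its two ends (66 mm)
- coaster1: round cork coaster lying flat, 62 mm in diameter, 14 mm thick, 30 g; all alike, 3 or 4 are present. Origin: centre of its underside; z up
- coaster2: round cork coaster lying flat, 62 mm in diameter, 14 mm thick, 30 g; all alike, 3 or 4 are present. Origin: centre of its underside; z up
- coaster3: round cork coaster lying flat, 62 mm in diameter, 14 mm thick, 30 g; all alike, 3 or 4 are present. Origin: centre of its underside; z up
- coaster4: round cork coaster lying flat, 62 mm in diameter, 14 mm thick, 30 g; all alike, 3 or 4 are present. Origin: centre of its underside; z up
- plate: flat white porcelain plate, fixed, 144 mm across, 10 mm thick, no raised rim. Origin: centre of its underside
- plate_top (a point): centre of the plate's flat upper face, 10 mm above the sill
- grinder: bystander: dark hand grinder, 80 mm base, 185 mm tall, with a crank and a base lever. Origin: centre of its underside
- jug: bystander: copper-toned jug, 86 mm wide, 100 mm tall, handle at its +y. Origin: centre of its underside
- cups: bystander: two white cups stacked, 80 mm wide, 84 mm tall. Origin: centre of the underside
- jar: bystander: latched glass jar, 90 mm wide, 135 mm tall. Origin: centre of its underside
Not all that is in view belongs to the job. Leave any pink look-alike of the tin2 alone. Leave any orange look-alike of the tin6 alone.

How it is judged (in metres and radians):
At the end, for the whole second after the job is handed in: Every tin that is present rests with its centre within 15 mm of one of the six pyramid seats and its axis within 0.25 rad of the grooves; every coaster that is present lies flat (within 0.12 rad) in one pile on the plate with its centre within 12 mm of the plate's centre; all at rest ((distance between tin1 and seat0 below 0.015 m or distance between tin1 and seat1 below 0.015 m or distance between tin1 and seat2 below 0.015 m or distance between tin1 and seat3 below 0.015 m or distance between tin1 and seat4 below 0.015 m or distance between tin1 and seat5 below 0.015 m) and angle between the x axis of each of tin1, tin2, tin3, tin4, tin5, tin6 and the x axis of rack, either way round below 0.25 rad and linear speed of each of tin1, tin2, tin3, tin4, tin5, tin6, coaster1, coaster2, coaster3, coaster4 below 0.02 m/s and (distance between tin2 and seat0 below 0.015 m or distance between tin2 and seat1 below 0.015 m or distance between tin2 and seat2 below 0.015 m or distance between tin2 and seat3 below 0.015 m or distance between tin2 and seat4 below 0.015 m or distance between tin2 and seat5 below 0.015 m) and (distance between tin3 and seat0 below 0.015 m or distance between tin3 and seat1 below 0.015 m or distance between tin3 and seat2 below 0.015 m or distance between tin3 and seat3 below 0.015 m or distance between tin3 and seat4 below 0.015 m or distance between tin3 and seat5 below 0.015 m) and (distance between tin4 and seat0 below 0.015 m or distance between tin4 and seat1 below 0.015 m or distance between tin4 and seat2 below 0.015 m or distance between tin4 and seat3 below 0.015 m or distance between tin4 and seat4 below 0.015 m or distance between tin4 and seat5 below 0.015 m) and (distance between tin5 and seat0 below 0.015 m or distance between tin5 and seat1 below 0.015 m or distance between tin5 and seat2 below 0.015 m or distance between tin5 and seat3 below 0.015 m or distance between tin5 and seat4 below 0.015 m or distance between tin5 and seat5 below 0.015 m) and (distance between tin6 and seat0 below 0.015 m or distance between tin6 and seat1 below 0.015 m or distance between tin6 and seat2 below 0.015 m or distance between tin6 and seat3 below 0.015 m or distance between tin6 and seat4 below 0.015 m or distance between tin6 and seat5 below 0.015 m) and horizontal distance between each of coaster1, coaster2, coaster3, coaster4 and plate_top below 0.012 m and angle between each of coaster1, coaster2, coaster3, coaster4's own z axis and vertical below 0.12 rad and height (world z) of each of coaster1, coaster2, coaster3, coaster4 below 0.07 m); the robot touches nothing.
It fails at once if the grinder moved by more than 30 mm (distance of grinder from where it was at the start of the episode above 0.03 m).
It fails at once if the jug moved by more than 30 mm (distance of jug from where it was at the start of the episode above 0.03 m).
It fails at once if the cups moved by more than 30 mm (distance of cups from where it was at the start of the episode above 0.03 m).
It fails at once if the jar moved by more than 30 mm (distance of jar from where it was at the start of the episode above 0.03 m).
Of tin1, tin2, tin3, tin4, tin5, tin6 only 4 to 6 are there at a start; the rules pass over those that are not, and their reading is None.
Of coaster1, coaster2, coaster3, coaster4 only 3 to 4 are there at a start; the rules pass over those that are not, and their reading is None.
At some moment in a run one of coaster1, coaster2, coaster3, coaster4 may be knocked a few centimetres aside while the robot is not near it.
Once in a run the grip may slacken for a moment while it holds something.
It also fails if it takes over 210 s, if anything falls off the work surface, if the arm or the gripper's body presses on something with over 40 N, if the wrist force passes 120 N, or if a joint passes its speed limit or range.

ROBOT

A 6-joint arm with a two-finger parallel gripper is mounted at the origin on the work surface. World frame = base frame: x ahead of the robot, y to its left, z up, the work surface at z = 0. Lengths are in m, angles in degrees, forces in N, time in s.
With the tool pointing down it reaches from about 0.35 to 0.875 m from the base axis. Payload 4.2 kg.
Tool frame: the origin (TCP) lies midway between the tips of the shut fingers; the grasp point (between the pads) lies 19 mm behind it; z points along the fingers, y is the direction in which the jaws open and shut (so a half turn about z gives the same grasp; the last joint's range is limited). The gripper opens to 87 mm and grips with 3 to 60 N. Pads are 19 mm wide; open, the fingers measure 117 mm over their backs; the gripper's body (75 mm by 190 mm) begins 51 mm behind the grasp point.
Start: joints at [91.421, 22.042, 0.453, 0, -68.411, -14.817], TCP at [0.145, 0.608, 0.223] pointing down, gripper open.
Joint ranges: [-179.83, 179.83], [-69.29, 118.12], [-61.27, 80.66], [-181.25, 117.63], [-171.15, -9.14], [-177.46, 177.46]. Speed limits (degrees/s): [159.86, 159.86, 180, 180, 180, 180].

INTERFACE

Orientations are given as a 3x3 rotation matrix whose columns are the frame's x, y, z axes.
In Python, from station import r gives the robot as it stands.
- The arm moves only by the tool play_rows, never from a script. Its argument "commands" is a list that holds one entry, the list of rows, each a list of 7 numbers: the shift along the world's x, y, z in m, then the turn, a rotation vector about the world's x, y, z in rad, then the closure, from 0 (fully open) to 1 (shut). A call has 1 to 5 rows; each row is the pose to reach, as a shift and turn from the pose commanded when the call began; what a row does not reach only later rows make up. A row lasts 1/10 s, in which the tool goes at most 50 mm and 8.59 degrees, less where a joint would pass 70% of its speed; a pose out of reach is approached as far as the arm can. A call with a gripper value outside its range is refused whole. The fingers move at their own pace and stop on an object; the grip force is fixed at half the most. Time passes only in rows, so rows that repeat a pose let the fingers close. It gives the time, the measured TCP pose, the force and the opening at its end, in the units of the state.
- r.sense(): the state, without advancing time (a new reading comes with each control period).
- r.capture(name): name is "scene" or "top" or "wrist"; returns a dict with "image" (384x512x3 uint8, red, green, blue), "range_z" (384x512 float32, m along the optical axis (not along the pixel's ray), 0 where there is no reading), "intrinsics" (3x3 intrinsics, pixels), "extrinsics" (4x4, takes a point from camera to world coordinates); the wrist camera has in their place "mount" (4x4, takes a point from camera to tool coordinates, whose origin is the TCP and whose axes are the flange's). Camera axes: x right, y up, looking along -z (the intrinsics and any distortion apply to the point x, -y, -z); pixel columns grow to the right and rows downward; lengths in m; the calibration is good to about 2 mm. The wrist camera is an equidistant fisheye: a pixel r from the principal point sees the ray r / f radians off the axis. A picture is of the moment at which its call begins: read the wrist's pose just before it.
- r.finish_job(): hands the job in, once; it reports no verdict.
The state is a dict: "time_s": time; "joints": joint angles; "joint_velocities": joint speeds; "effort": joint torques, N m; "tcp_pos": TCP position; "ee_rot": TCP orientation; "wrist_force": force on the tool from outside, world axes, zero at the start; "moment": the same for the moment, N m; "gripper_width": opening from 0.0 (shut) to 1.0 (fully open).
Only numpy, scipy, OpenCV 4.12 (cv2) and the standard library are available. Lean on these libraries where they do the work, as an engineer would, in place of code of your own. Each camera call takes 0.05 s, during which the arm holds its last target. There are 200 camera calls.

## Working session

There is one attempt and no reset: what is moved stays moved. The work goes in short steps, Python scripts to look and compute and a tool call to move; the robot and the scene stay as the last step left them, time stands still between calls to the robot, and variables do not carry over. Pictures are saved under pics/ and viewed, about 12 in all and at most 16, crops included, and the job is handed in when it is done.

Besides the shell and the picture viewer there is one more tool, called after "Call:" as name(argument=value, ...) on one line, values as JSON. play_rows: Moves the arm, as the interface text tells. Its arguments: {"type":"object","properties":{"commands":{"type":"array","items":{"type":"array","items":{"type":"array","items":{"type":"number"}}}}},"required":["commands"]}

```bash
ls; mkdir -p pics
python3 - <<'E'
from station import r
import cv2,numpy as np,pickle
s=r.sense();print(s)
d={}
for n in("scene","top"):
    c=r.capture(n);d[n]=c
    cv2.imwrite(f"pics/{n}0.png",cv2.cvtColor(cv2.resize(c["image"],None,fx=1.5,fy=1.5),cv2.COLOR_RGB2BGR))
    print(n,c["intrinsics"],c["extrinsics"],c.keys())
pickle.dump(d,open("c0.pkl","wb"))
E
```

```text
pics
{'time_s': 0.0, 'joints': array([ 9.14213689e+01,  2.20906455e+01,  3.79616838e-01, -2.85696135e-02,
       -6.84096485e+01, -1.48155880e+01]), 'joint_velocities': array([ 0.02365468, -0.00933086,  0.12234668, -0.00604523, -0.07871692,
        0.02255875]), 'effort': array([ 2.26370908e-04, -3.90666819e+01,  1.87400758e+01,  4.21968967e+00,
        1.09461675e-02, -1.96776773e-04]), 'tcp_pos': array([0.14463529, 0.60742136, 0.22146078]), 'ee_rot': array([[ 9.72756641e-01, -2.31828272e-01, -4.11262612e-04],
       [-2.31828619e-01, -9.72754342e-01, -2.11702356e-03],
       [ 9.07284216e-05,  2.15469117e-03, -9.99997675e-01]]), 'wrist_force': array([-0.17382882,  0.2751873 ,  0.34299941]), 'moment': array([ 0.03402485, -0.00071607,  0.01271842]), 'gripper_width': 1.0019385307382092}
scene [[425.48797495   0.         263.9053257 ]
 [  0.         425.48797495 193.75184465]
 [  0.           0.           1.        ]] [[ 0.88751226 -0.23483091  0.39645483  1.09339747]
 [ 0.46058112  0.47764214 -0.74814639 -1.07194419]
 [-0.01367564  0.8465887   0.53207194  0.84879045]
 [ 0.          0.          0.          1.        ]] dict_keys(['image', 'range_z', 'intrinsics', 'extrinsics'])
top [[388.36767329   0.         258.7297808 ]
 [  0.         388.36767329 195.63176323]
 [  0.           0.           1.        ]] [[-0.01539452  0.99386859 -0.10949076  0.39566698]
 [-0.99952477 -0.01237166  0.02823434 -0.03010267]
 [ 0.02670664  0.10987338  0.99358673  1.37549771]
 [ 0.          0.          0.          1.        ]] dict_keys(['image', 'range_z', 'intrinsics', 'extrinsics'])
```

View pics/top0.png

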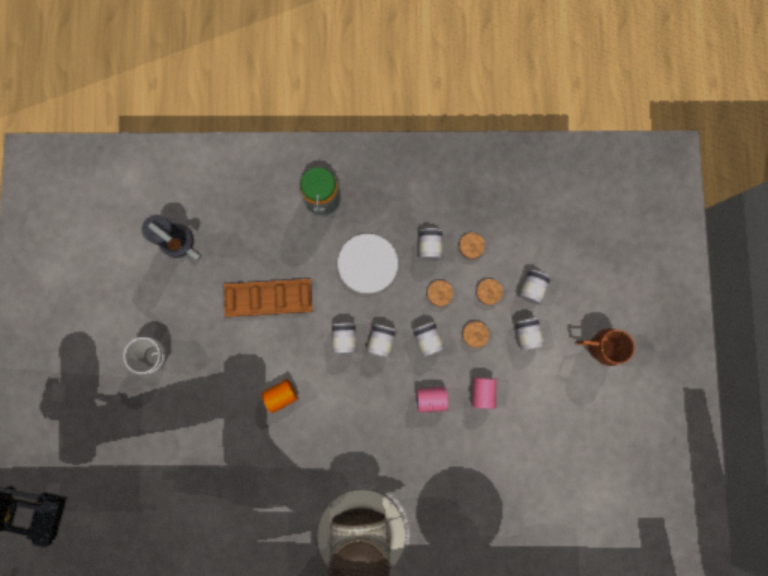

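View pics/scene0.png

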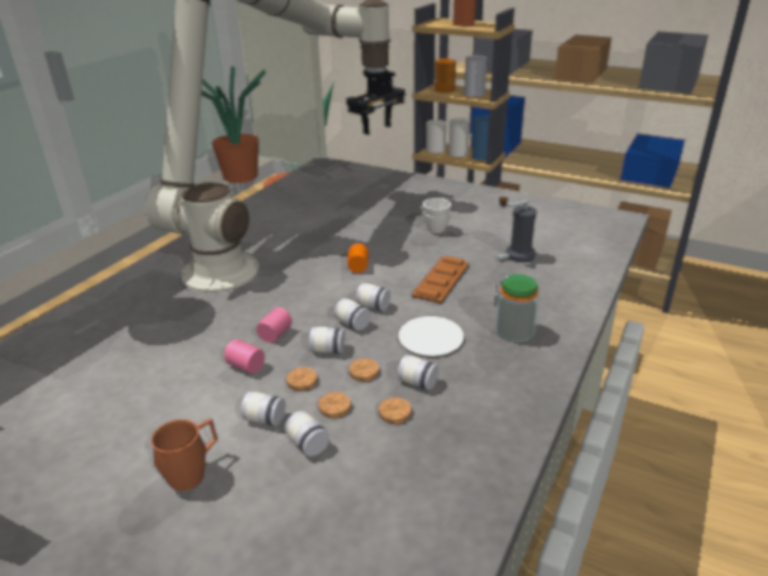

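The six white banded tins are at (in view pixels) (430,242), (344,337), (381,338), (428,338), (535,285) and (529,333). The four coasters are at (471,245), (439,292), (489,291) and (476,334). The look-alikes to leave are the pink tins at (432,400) and (484,393) and the orange one at (279,396). Next I measure with depth.

```bash
cat > h.py <<'E'
from station import r
import numpy as np,cv2
def cloud(c):
    K=c["intrinsics"];z=c["range_z"];v,u=np.mgrid[:z.shape[0],:z.shape[1]]
    P=np.stack([(u-K[0,2])/K[0,0]*z,-(v-K[1,2])/K[1,1]*z,-z],-1)
    E=c["extrinsics"];return P@E[:3,:3].T+E[:3,3]
def blobs(c,zmin=.007,zmax=.25,amin=60,xr=(.25,.95)):
    P=cloud(c);m=(c["range_z"]>0)&(P[...,2]>zmin)&(P[...,2]<zmax)&(P[...,0]>xr[0])&(P[...,0]<xr[1])&(abs(P[...,1])<.8)
    n,l,st,ce=cv2.connectedComponentsWithStats(m.astype(np.uint8),connectivity=4)
    out=[]
    for i in range(1,n):
        if st[i,4]<amin: continue
        k=l==i;p=P[k];col=np.median(c["image"][k],0).astype(int)
        zt=np.percentile(p[:,2],95);q=p[p[:,2]>zt-.022] if zt<.07 else p
        (cx,cy),(w,h),a=cv2.minAreaRect((q[:,:2]*1000).astype(np.float32))
        if w<h:a+=90
        a=(a+90)%180-90
        out.append((ce[i],st[i,4],col,np.round([cx,cy,max(w,h),min(w,h),a],1),round(zt*1000,1)))
    return out
E
python3 - <<'E'
from h import *
import pickle
d=pickle.load(open("c0.pkl","rb"))
P=cloud(d["top"]);print("table z",[P[v,u].round(4) for v,u in((240,200),(150,400),(300,300))])
for b in blobs(d["top"]): print((b[0]*1.5).round(),*b[1:])
im=d["top"]["image"][130:280,140:420]
cv2.imwrite("pics/crop1.png",cv2.cvtColor(cv2.resize(im,None,fx=2.8,fy=2.8,interpolation=cv2.INTER_CUBIC),cv2.COLOR_RGB2BGR))
E
```

```text
table z [array([3.933e-01, 1.392e-01, 3.000e-04]), array([ 0.7092, -0.5888, -0.004 ]), array([ 0.1808, -0.207 , -0.0013])]
[319. 191.] 719 [54 96 52] [779.6  80.3 100.   82.5 -48.6] 134.4
[168. 236.] 677 [62 59 64] [661.9 413.7 112.3  76.2  45.4] 184.0
[430. 243.] 321 [148 142 141] [ 660.3 -167.9   66.7   52.6   -2.4] 57.0
[367. 263.] 1101 [190 188 189] [621.7 -20.6 142.1 139.6 -46.3] 15.7
[471. 245.] 234 [167 116  71] [ 660.7 -267.3   60.5   59.1  -89.5] 18.6
[534. 286.] 323 [148 142 140] [ 557.  -408.8   66.6   51.9  -23.4] 57.2
[267. 297.] 1279 [138  82  41] [541.4 215.2 203.8  78.4 -87.5] 26.1
[439. 292.] 238 [168 116  71] [ 548.6 -190.5   61.3   57.8   -2.6] 19.1
[489. 291.] 238 [167 116  71] [ 549.  -307.1   60.8   58.8   29.4] 18.7
[528. 333.] 307 [158 153 150] [ 447.4 -392.6   65.6   52.1   10.5] 56.7
[475. 334.] 249 [167 116  71] [ 448.4 -271.2   60.7   59.9  -74.8] 19.5
[343. 337.] 306 [159 154 150] [ 4.445e+02  3.720e+01  6.510e+01  5.160e+01 -3.000e-01] 57.6
[428. 339.] 304 [159 153 151] [ 438.2 -158.2   65.6   51.9   20.2] 56.9
[380. 340.] 306 [159 153 150] [436.4 -48.9  65.5  51.7 -15. ] 57.3
[610. 346.] 566 [65 37 23] [ 410.3 -559.   102.1   82.   -66.3] 100.4
[143. 355.] 512 [112 108 103] [417.9 480.1  97.8  80.5  39. ] 87.1
[483. 392.] 316 [186  97 123] [ 314.  -282.7   65.3   52.2   -2.3] 56.8
[278. 395.] 343 [184  85   0] [314.2 183.7  66.8  51.4 -63.2] 57.6
[431. 399.] 319 [185  98 126] [ 300.9 -162.8   66.1   51.7  -86.7] 56.9
```

View pics/crop1.png

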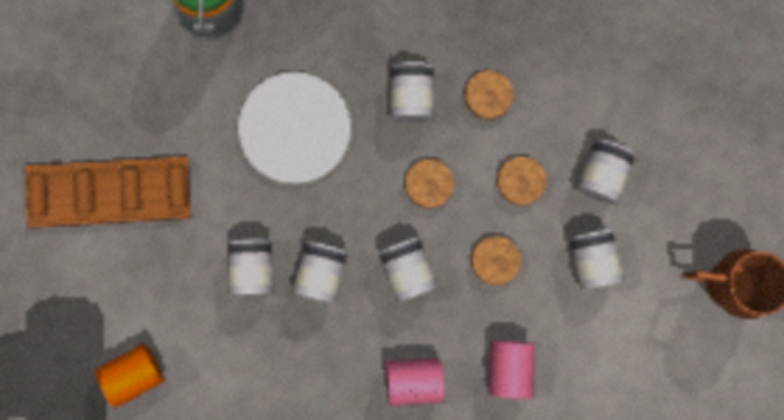

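Sizes and heights fit: tins are about 66x52x57 mm, coasters 60 mm, rack 204x78 mm at about 2.5°, plate 142 mm. The choice of tins is clear: white with a dark band, not the pink or orange ones. I start with the tin at (0.4445, 0.037).

Call:
play_rows(commands=[[[0.11,-0.21,0,0,0,-0.6],[0.11,-0.21,0,0,0,-0.6]]])

```text
validation failed for argument at $.co...
```

Call:
play_rows(commands=[[[0.11,-0.21,0,0,0,-0.65,0],[0.11,-0.21,0,0,0,-0.65,0],[0.11,-0.21,0,0,0,-0.65,0],[0.11,-0.21,0,0,0,-0.65,0],[0.11,-0.21,0,0,0,-0.65,0]]])

```text
time_s: 0.6
tcp_pos: [0.2553, 0.395, 0.2222]
ee_rot: [[0.631, -0.776, -0.001], [-0.776, -0.631, -0.001], [0.001, 0.001, -1.0]]
wrist_force: [1.1, 0.0, 0.4]
gripper_width: 1.001
```

Call:
play_rows(commands=[[[0.1,-0.19,0,0,0,-0.692,0],[0.1,-0.19,0,0,0,-0.692,0],[0.1,-0.19,0,0,0,-0.692,0],[0.1,-0.19,0,0,0,-0.692,0],[0.1,-0.19,0,0,0,-0.692,0]]])

```text
time_s: 1.1
tcp_pos: [0.3551, 0.2043, 0.2223]
ee_rot: [[-0.014, -1.0, -0.001], [-1.0, 0.014, -0.001], [0.001, 0.001, -1.0]]
wrist_force: [0.1, 0.5, 0.2]
gripper_width: 1.001
```

Call:
play_rows(commands=[[[0.0895,-0.171,-0.073,0,0,0,0],[0.0895,-0.171,-0.073,0,0,0,0],[0.0895,-0.171,-0.073,0,0,0,0],[0.0895,-0.171,-0.073,0,0,0,0],[0.0895,-0.171,-0.073,0,0,0,0]]])

```text
time_s: 1.6
tcp_pos: [0.4437, 0.0329, 0.147]
ee_rot: [[-0.012, -1.0, -0.005], [-1.0, 0.012, -0.002], [0.002, 0.005, -1.0]]
wrist_force: [0.1, 0.3, 0.1]
gripper_width: 0.999
```

Run:
```python
from h import *
s=r.sense();print(s["tcp_pos"],s["ee_rot"],s["joints"])
c=r.capture("wrist");print(c["intrinsics"],c["mount"])
K=c["intrinsics"];M=np.linalg.inv(c["mount"]);R=s["ee_rot"]
im=cv2.cvtColor(c["image"],cv2.COLOR_RGB2BGR).copy()
def proj(p):
    q=R.T@(np.array(p)-s["tcp_pos"]);q=M[:3,:3]@q+M[:3,3];x,y,z=q[0],-q[1],-q[2]
    n=np.hypot(x,y);t=np.arctan2(n,z)
    return (int(K[0,2]+K[0,0]*t*x/n),int(K[1,2]+K[1,1]*t*y/n))
for p in((.4445,.0372,.054),(.4364,-.0489,.054),(.4445+.033,.0372,.054),(.4445-.033,.0372,.054),(.6217,-.0206,.010)): cv2.drawMarker(im,proj(p),(0,0,255),0,10)
cv2.imwrite("pics/w1.png",cv2.resize(im,None,fx=1.5,fy=1.5))
```

```text
[0.44371386 0.0328727  0.14701353] [[-0.01173562 -0.99991723 -0.00527401]
 [-0.99992863  0.01174724 -0.00217697]
 [ 0.00223875  0.00524809 -0.99998372]] [ 2.52735430e+01  9.05015944e+00 -2.98633116e+01 -2.07508242e-02
 -5.14130394e+01 -2.59333097e+01]
[[297.31863964   0.         257.08885009]
 [  0.         297.31863964 188.22391617]
 [  0.           0.           1.        ]] [[-1.66574109e-03  9.58691598e-01  2.84442692e-01  7.62610202e-02]
 [ 9.99998578e-01  1.67204607e-03  2.20649715e-04  2.82893695e-04]
 [-2.64066260e-04  2.84442655e-01 -9.58693020e-01 -1.62940518e-01]
 [ 0.00000000e+00  0.00000000e+00  0.00000000e+00  1.00000000e+00]]
```

View pics/w1.png

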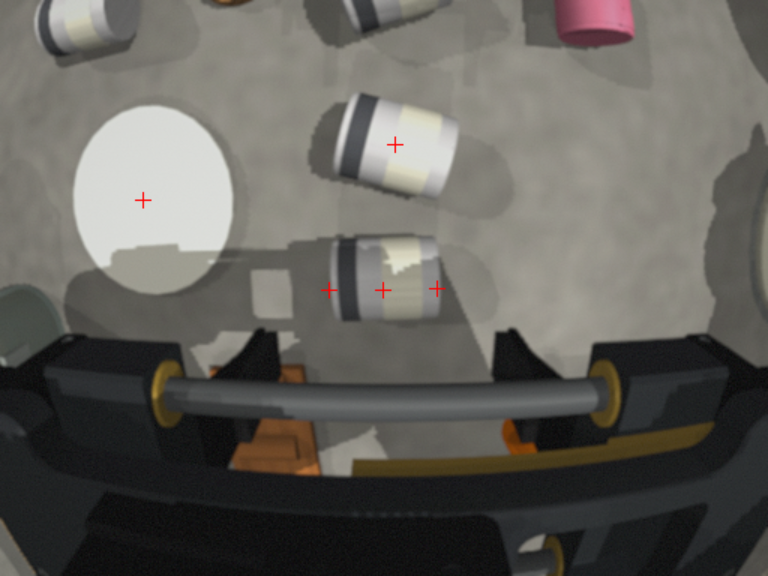

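The wrist view confirms the tin under the gripper at (386,278), with markers within a few mm. Grasping.

Call:
play_rows(commands=[[[0,0,-0.05,0,0,0,0],[0,0,-0.1,0,0,0,0],[0,0,-0.138,0,0,0,0],[0,0,-0.138,0,0,0,0],[0,0,-0.138,0,0,0,0]]])

```text
time_s: 2.15
tcp_pos: [0.4447, 0.0379, 0.0122]
ee_rot: [[-0.003, -1.0, 0.0], [-1.0, 0.003, -0.0], [0.0, -0.0, -1.0]]
wrist_force: [0.2, -0.5, -0.0]
gripper_width: 0.999
```

Call:
play_rows(commands=[[[0,0,0,0,0,0,1],[0,0,0,0,0,0,1],[0,0,0,0,0,0,1],[0,0,0,0,0,0,1],[0,0,0,0,0,0,1]]])

```text
time_s: 2.65
tcp_pos: [0.4444, 0.0371, 0.0128]
ee_rot: [[-0.005, -1.0, 0.001], [-1.0, 0.005, 0.0], [-0.0, -0.001, -1.0]]
wrist_force: [-3.1, 1.0, 8.6]
gripper_width: 0.756
```

Call:
play_rows(commands=[[[0,0,0.03,0,0,0,1],[0,0,0.07,0,0,0,1],[0,0,0.11,0,0,0,1],[0,0,0.138,0,0,0,1],[0,0,0.138,0,0,0,1]]])

```text
time_s: 3.15
tcp_pos: [0.4467, 0.0378, 0.1537]
ee_rot: [[-0.005, -1.0, 0.01], [-1.0, 0.005, 0.004], [-0.004, -0.01, -1.0]]
wrist_force: [1.4, -0.3, -2.9]
gripper_width: 0.761
```

Gripped at 0.76 × 87 = 66 mm. Now placing at seat2.

Call:
play_rows(commands=[[[0.015,0.04,0,0,0,0.02,1],[0.0344,0.085,0,0,0,0.049,1],[0.0544,0.13,0,0,0,0.049,1],[0.0744,0.175,0,0,0,0.049,1],[0.0944,0.22,0,0,0,0.049,1]]])

```text
time_s: 3.65
tcp_pos: [0.5381, 0.2581, 0.1476]
ee_rot: [[0.043, -0.999, -0.003], [-0.999, -0.043, -0.001], [0.001, 0.003, -1.0]]
wrist_force: [0.9, 0.2, -2.2]
gripper_width: 0.757
```

Call:
play_rows(commands=[[[0,0.016,0,0,0,0,1],[0,0.016,-0.02,0,0,0,1],[0,0.016,-0.06,0,0,0,1],[0,0.016,-0.09,0,0,0,1],[0,0.016,-0.11,0,0,0,1]]])

```text
time_s: 4.15
tcp_pos: [0.5359, 0.2708, 0.0354]
ee_rot: [[0.043, -0.999, -0.006], [-0.999, -0.043, -0.004], [0.004, 0.006, -1.0]]
wrist_force: [0.1, -1.5, -2.9]
gripper_width: 0.757
```

Call:
play_rows(commands=[[[0,0,-0.008,0,0,0,1],[0,0,-0.014,0,0,0,1],[0,0,-0.014,0,0,0,1],[0,0,-0.014,0,0,0,1],[0,0,-0.014,0,0,0,1]]])

```text
time_s: 4.65
tcp_pos: [0.5391, 0.2731, 0.0263]
ee_rot: [[0.044, -0.999, 0.001], [-0.999, -0.044, 0.001], [-0.001, -0.001, -1.0]]
wrist_force: [-1.1, 0.4, -2.4]
gripper_width: 0.762
```

Call:
play_rows(commands=[[[0,0,0,0,0,0,0.1],[0,0,0,0,0,0,0],[0,0,0,0,0,0,0],[0,0,0,0,0,0,0],[0,0,0.02,0,0,0,0]]])

```text
time_s: 5.15
tcp_pos: [0.537, 0.2717, 0.0433]
ee_rot: [[0.043, -0.999, -0.005], [-0.999, -0.043, -0.004], [0.003, 0.005, -1.0]]
wrist_force: [0.4, 0.2, -0.4]
gripper_width: 0.992
```

Call:
play_rows(commands=[[[0,0,0.04,0,0,0,0],[0,0,0.09,0,0,0,0],[0,0,0.14,0,0,0,0],[0,0,0.156,0,0,0,0],[0,0,0.156,0,0,0,0]]])

```text
time_s: 5.65
tcp_pos: [0.5402, 0.2741, 0.2058]
ee_rot: [[0.044, -0.999, 0.007], [-0.999, -0.044, 0.005], [-0.005, -0.007, -1.0]]
wrist_force: [0.4, 0.4, 0.1]
gripper_width: 0.999
```

```bash
cat > look.py <<'E'
from h import *
import sys
s=r.sense();print(s["time_s"],s["tcp_pos"].round(4),s["ee_rot"][:2,1].round(3),s["joints"].round(1))
c=r.capture("top")
for b in blobs(c): print((b[0]*1.5).round(),*b[1:])
n=sys.argv[1] if len(sys.argv)>1 else None
if n: cv2.imwrite(f"pics/{n}.png",cv2.cvtColor(cv2.resize(c["image"][130:280,140:420],None,fx=2.8,fy=2.8),cv2.COLOR_RGB2BGR))
E
python3 look.py a1
```

```text
5.65 [0.5402 0.2741 0.2058] [-0.999 -0.044] [ 42.2  20.6  -4.2   0.  -64.7 -39.7]
[319. 191.] 716 [56 99 54] [775.   84.   89.4  81.9 -51.6] 134.7
[163. 225.] 269 [60 60 63] [694.5 429.7  61.2  48.4  84.8] 164.1
[430. 243.] 323 [153 148 144] [ 659.9 -168.5   66.4   52.7   -2.9] 56.7
[471. 245.] 234 [173 120  74] [ 660.8 -268.1   60.    57.8   -0.8] 19.1
[367. 263.] 1147 [197 194 195] [620.8 -19.7 139.6 139.4 -45.7] 15.5
[534. 286.] 323 [153 148 145] [ 557.4 -409.7   68.4   53.1  -22.9] 57.2
[269. 297.] 1224 [94 60 36] [539.1 272.9  67.   52.3   4.7] 67.2
[489. 291.] 236 [173 120  74] [ 548.4 -306.7   61.6   57.5  -89.7] 18.8
[439. 292.] 235 [169 118  73] [ 546.6 -190.3   57.9   57.9  -89.1] 19.0
[529. 333.] 306 [164 159 155] [ 447.1 -392.2   65.6   53.8    9.9] 57.0
[475. 334.] 247 [170 119  73] [ 448.2 -271.1   60.5   59.7   89.4] 19.1
[428. 339.] 305 [158 152 151] [ 438.2 -158.    66.2   52.1   21.6] 57.1
[380. 340.] 304 [154 149 146] [436.4 -48.5  65.4  52.4 -15.1] 57.3
[610. 346.] 566 [68 40 24] [ 420.4 -560.5  102.7   82.3   46.2] 100.9
[145. 353.] 448 [114 111 106] [412.6 472.2  79.9  78.3  -3.8] 86.4
[483. 392.] 314 [192  99 127] [ 314.4 -282.4   64.9   51.1   -2.5] 57.0
[278. 395.] 341 [166  76   0] [314.6 184.   66.8  52.9 -63.3] 56.6
[431. 399.] 320 [185  96 123] [ 301.3 -162.8   65.9   51.7  -86. ] 57.9
```

View pics/a1.png

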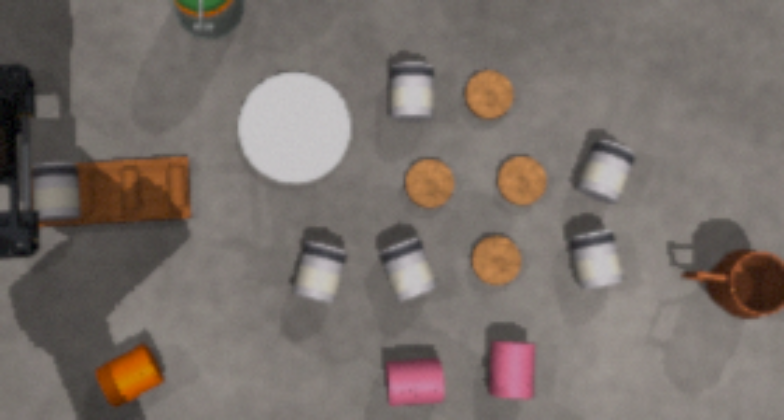

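Seated at (0.539, 0.273), top at z 67 mm, axis along the groove. The other objects haven't moved. Next is the tin at (0.4364, -0.0487), axis -15°, for seat1.

Call:
play_rows(commands=[[[-0.015,-0.04,0,0,0,-0.1,0],[-0.028,-0.085,-0.015,0,0,-0.2,0],[-0.042,-0.13,-0.03,0,0,-0.305,0],[-0.056,-0.175,-0.045,0,0,-0.305,0],[-0.07,-0.22,-0.06,0,0,-0.305,0]]])

```text
time_s: 6.2
tcp_pos: [0.4663, 0.0509, 0.1392]
ee_rot: [[-0.258, -0.966, -0.004], [-0.966, 0.258, -0.001], [0.002, 0.003, -1.0]]
wrist_force: [0.8, -0.3, -0.3]
gripper_width: 1.001
```

Call:
play_rows(commands=[[[-0.015,-0.045,-0.01,0,0,0,0],[-0.0325,-0.09,-0.03,0,0,0,0],[-0.0325,-0.1017,-0.05,0,0,0,0],[-0.0325,-0.1017,-0.06,0,0,0,0],[-0.0325,-0.1017,-0.06,0,0,0,0]]])

```text
time_s: 6.7
tcp_pos: [0.4344, -0.0492, 0.0794]
ee_rot: [[-0.259, -0.966, -0.006], [-0.966, 0.259, -0.001], [0.003, 0.005, -1.0]]
wrist_force: [0.8, 0.9, -0.1]
gripper_width: 0.998
```

Call:
play_rows(commands=[[[0,0,-0.04,0,0,0,0],[0,0,-0.07,0,0,0,0],[0,0,-0.07,0,0,0,0],[0,0,-0.07,0,0,0,0],[0,0,-0.07,0,0,0,1]]])

```text
time_s: 7.2
tcp_pos: [0.4378, -0.0479, 0.013]
ee_rot: [[-0.257, -0.967, 0.003], [-0.967, 0.257, 0.001], [-0.001, -0.003, -1.0]]
wrist_force: [0.0, -0.9, -0.2]
gripper_width: 0.965
```

Call:
play_rows(commands=[[[0,0,0,0,0,0,1],[0,0,0,0,0,0,1],[0,0,0,0,0,0,1],[0,0,0,0,0,0,1],[0,0,0,0,0,0,1]]])

```text
time_s: 7.7
tcp_pos: [0.4368, -0.0485, 0.0125]
ee_rot: [[-0.258, -0.966, 0.002], [-0.966, 0.258, 0.0], [-0.001, -0.001, -1.0]]
wrist_force: [-1.7, 2.1, 6.1]
gripper_width: 0.757
```

Call:
play_rows(commands=[[[0,0,0.03,0,0,0,1],[0,0,0.07,0,0,0,1],[0,0,0.11,0,0,0,1],[0,0,0.138,0,0,0,1],[0,0,0.138,0,0,0,1]]])

```text
time_s: 8.2
tcp_pos: [0.4385, -0.0484, 0.1533]
ee_rot: [[-0.258, -0.966, 0.009], [-0.966, 0.258, 0.002], [-0.004, -0.008, -1.0]]
wrist_force: [0.9, 1.7, -3.0]
gripper_width: 0.758
```

Call:
play_rows(commands=[[[0.018,0.04,0,0,0,0.1,1],[0.036,0.083,0,0,0,0.2,1],[0.054,0.128,0,0,0,0.305,1],[0.072,0.172,0,0,0,0.305,1],[0.09,0.216,0,0,0,0.305,1]]])

```text
time_s: 8.7
tcp_pos: [0.5253, 0.1685, 0.1474]
ee_rot: [[0.044, -0.999, -0.004], [-0.999, -0.044, -0.002], [0.001, 0.004, -1.0]]
wrist_force: [1.3, -0.8, -2.4]
gripper_width: 0.757
```

Call:
play_rows(commands=[[[0.015,0.0479,0,0,0,0,1],[0.015,0.0479,-0.02,0,0,0,1],[0.015,0.0479,-0.06,0,0,0,1],[0.015,0.0479,-0.09,0,0,0,1],[0.015,0.0479,-0.11,0,0,0,1]]])

```text
time_s: 9.2
tcp_pos: [0.5382, 0.2135, 0.0347]
ee_rot: [[0.043, -0.999, -0.007], [-0.999, -0.043, -0.004], [0.004, 0.007, -1.0]]
wrist_force: [1.1, 0.8, -3.2]
gripper_width: 0.757
```

Call:
play_rows(commands=[[[0,0,-0.008,0,0,0,1],[0,0,-0.014,0,0,0,1],[0,0,-0.014,0,0,0,1],[0,0,-0.014,0,0,0,1],[0,0,-0.014,0,0,0,1]]])

```text
time_s: 9.7
tcp_pos: [0.5416, 0.2153, 0.0262]
ee_rot: [[0.044, -0.999, 0.001], [-0.999, -0.044, 0.001], [-0.001, -0.001, -1.0]]
wrist_force: [0.0, 0.7, -2.8]
gripper_width: 0.761
```

Call:
play_rows(commands=[[[0,0,0,0,0,0,0.1],[0,0,0,0,0,0,0],[0,0,0,0,0,0,0],[0,0,0,0,0,0,0],[0,0,0.02,0,0,0,0]]])

```text
time_s: 10.2
tcp_pos: [0.5394, 0.2141, 0.0434]
ee_rot: [[0.043, -0.999, -0.005], [-0.999, -0.043, -0.003], [0.003, 0.005, -1.0]]
wrist_force: [-1.0, 0.6, -0.7]
gripper_width: 0.993
```

Call:
play_rows(commands=[[[0,0,0.04,0,0,0,0],[0,0,0.09,0,0,0,0],[0,-0.03,0.124,0,0,0,0],[0,-0.08,0.124,0,0,0,0],[0,-0.13,0.124,0,0,0,0]]])

```text
time_s: 10.7
tcp_pos: [0.5416, 0.0847, 0.1714]
ee_rot: [[0.046, -0.999, 0.004], [-0.999, -0.046, 0.002], [-0.002, -0.004, -1.0]]
wrist_force: [0.9, -0.4, -0.6]
gripper_width: 0.997
```

```bash
python3 look.py a2
```

```text
10.7 [0.5416 0.0847 0.1714] [-0.999 -0.046] [ 25.8  17.  -14.9  -0.  -57.9 -23.2]
[319. 191.] 715 [53 88 52] [775.5  83.7  89.8  81.8 -46.3] 134.8
[168. 236.] 679 [62 60 65] [661.  414.1 109.5  76.4  44. ] 183.4
[430. 243.] 325 [149 144 143] [ 660.5 -167.5   66.8   52.9   -1.4] 57.0
[471. 245.] 234 [167 116  71] [ 660.4 -268.2   58.8   58.4   -1.3] 19.2
[366. 263.] 1119 [191 189 190] [619.4 -19.5 140.6 138.9  -1. ] 15.5
[534. 286.] 325 [148 143 140] [ 556.3 -409.9   66.5   52.   -25.4] 56.5
[489. 291.] 236 [162 113  70] [ 548.9 -307.1   59.8   58.9   33.6] 19.3
[439. 292.] 236 [158 110  67] [ 546.4 -188.6   59.8   57.9   87. ] 19.1
[281. 307.] 143 [75 50 33] [510.7 195.   21.4   8.7 -59.4] 53.1
[529. 333.] 306 [160 155 149] [ 447.4 -391.5   66.3   51.1   11.9] 56.5
[475. 334.] 248 [158 110  68] [ 448.5 -271.    60.    60.   -46.9] 19.1
[428. 339.] 302 [150 146 144] [ 438.1 -157.9   65.8   52.3   19.9] 56.8
[610. 346.] 566 [66 38 23] [ 420.2 -560.6  102.5   82.9   46.2] 99.8
[143. 355.] 515 [112 108 104] [417.7 475.1  92.6  78.9  12.4] 86.7
[483. 392.] 315 [179  91 116] [ 314.1 -282.4   64.9   52.7   -1.7] 57.0
[279. 395.] 337 [109  49   0] [315.1 183.5  66.5  51.9 -61.9] 57.8
[431. 399.] 322 [187  98 126] [ 301.2 -163.1   66.6   51.8  -87.4] 56.9
```

Tin 2 was released at the seat height. Next is the tin at (0.4382, -0.158), axis 20.5°, for seat0.

Call:
play_rows(commands=[[[-0.015,-0.04,0,0,0,0.1,0],[-0.035,-0.085,-0.01,0,0,0.2,0],[-0.055,-0.13,-0.02,0,0,0.314,0],[-0.075,-0.17,-0.03,0,0,0.314,0],[-0.09,-0.21,-0.04,0,0,0.314,0]]])

```text
time_s: 11.25
tcp_pos: [0.4497, -0.1263, 0.1295]
ee_rot: [[0.351, -0.937, 0.0], [-0.937, -0.351, 0.0], [0.0, -0.0, -1.0]]
wrist_force: [2.3, 0.4, 0.0]
gripper_width: 1.0
```

Call:
play_rows(commands=[[[-0.0132,-0.0332,-0.01,0,0,0,0],[-0.0132,-0.0332,-0.04,0,0,0,0],[-0.0132,-0.0332,-0.06,0,0,0,0],[-0.0132,-0.0332,-0.06,0,0,0,0],[-0.0132,-0.0332,-0.06,0,0,0,0]]])

```text
time_s: 11.75
tcp_pos: [0.4384, -0.1581, 0.0699]
ee_rot: [[0.351, -0.936, 0.0], [-0.936, -0.351, -0.0], [0.0, 0.0, -1.0]]
wrist_force: [-0.3, -0.6, 1.0]
gripper_width: 1.0
```

Call:
play_rows(commands=[[[0,0,-0.03,0,0,0,0],[0,0,-0.058,0,0,0,0],[0,0,-0.058,0,0,0,0],[0,0,-0.058,0,0,0,0],[0,0,-0.058,0,0,0,1]]])

```text
time_s: 12.25
tcp_pos: [0.4397, -0.158, 0.0133]
ee_rot: [[0.351, -0.936, 0.004], [-0.936, -0.351, -0.0], [0.002, -0.003, -1.0]]
wrist_force: [0.5, 0.1, 1.4]
gripper_width: 0.965
```

Call:
play_rows(commands=[[[0,0,0,0,0,0,1],[0,0,0,0,0,0,1],[0,0,0,0,0,0,1],[0,0,0,0,0,0,1],[0,0,0,0,0,0,1]]])

```text
time_s: 12.75
tcp_pos: [0.4383, -0.1581, 0.0123]
ee_rot: [[0.351, -0.937, 0.001], [-0.937, -0.351, -0.0], [0.0, -0.001, -1.0]]
wrist_force: [-0.4, 0.2, 7.4]
gripper_width: 0.757
```

Call:
play_rows(commands=[[[0,0,0.03,0,0,0,1],[0,0,0.07,0,0,0,1],[0,0,0.11,0,0,0,1],[0,0,0.138,0,0,0,1],[0,0,0.138,0,0,0,1]]])

```text
time_s: 13.25
tcp_pos: [0.4406, -0.1583, 0.1536]
ee_rot: [[0.351, -0.936, 0.01], [-0.936, -0.351, -0.001], [0.004, -0.009, -1.0]]
wrist_force: [1.4, -0.4, -1.5]
gripper_width: 0.76
```

```bash
python3 look.py a2 | grep -E "^\[2[5-9]|^[0-9]"
```

```text
13.25 [ 0.4406 -0.1583  0.1536] [-0.936 -0.351] [  0.2  10.4 -27.    0.1 -52.   20.3]
[266. 297.] 1298 [136  87  65] [540.  243.4 111.6  66.  -87.6] 68.2
[278. 395.] 343 [135  60   0] [314.8 183.7  66.9  52.2 -61.9] 57.7
```

View pics/a2.png

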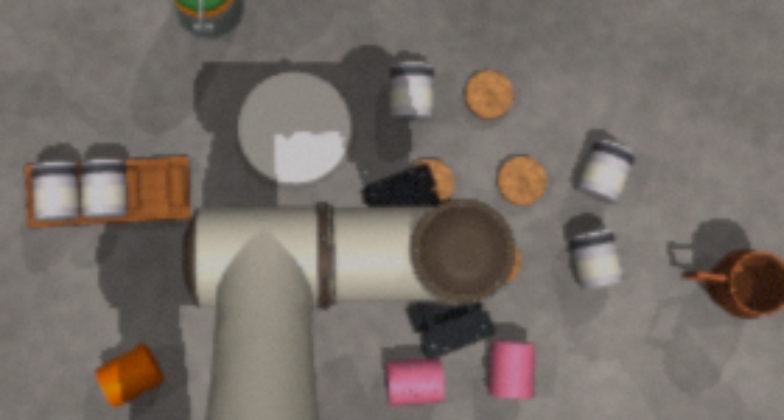

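Both tins sit in grooves 1 and 2 (at about (55,190) and (103,188)). Their combined centre is (0.540, 0.2434), where 0.2442 was expected. Placing at seat0.

Call:
play_rows(commands=[[[0.013,0.04,0,0,0,-0.1,1],[0.028,0.083,0,0,0,-0.2,1],[0.043,0.128,0,0,0,-0.314,1],[0.058,0.172,0,0,0,-0.314,1],[0.073,0.216,0,0,0,-0.314,1]]])

```text
time_s: 13.8
tcp_pos: [0.5098, 0.0594, 0.1474]
ee_rot: [[0.044, -0.999, -0.004], [-0.999, -0.044, -0.001], [0.001, 0.004, -1.0]]
wrist_force: [1.5, -0.6, -1.7]
gripper_width: 0.753
```

Call:
play_rows(commands=[[[0.015,0.045,0,0,0,0,1],[0.0327,0.09,0,0,0,0,1],[0.0327,0.0993,-0.02,0,0,0,1],[0.0327,0.0993,-0.06,0,0,0,1],[0.0327,0.0993,-0.1,0,0,0,1]]])

```text
time_s: 14.3
tcp_pos: [0.5425, 0.1576, 0.0467]
ee_rot: [[0.045, -0.999, -0.002], [-0.999, -0.045, -0.001], [0.0, 0.002, -1.0]]
wrist_force: [0.5, 0.4, -1.4]
gripper_width: 0.756
```

Call:
play_rows(commands=[[[0,0,-0.016,0,0,0,1],[0,0,-0.024,0,0,0,1],[0,0,-0.024,0,0,0,1],[0,0,-0.024,0,0,0,1],[0,0,-0.024,0,0,0,1]]])

```text
time_s: 14.8
tcp_pos: [0.5431, 0.1569, 0.0246]
ee_rot: [[0.044, -0.999, -0.002], [-0.999, -0.044, -0.001], [0.001, 0.002, -1.0]]
wrist_force: [1.6, -1.3, -1.3]
gripper_width: 0.757
```

Call:
play_rows(commands=[[[0,0,0,0,0,0,0.1],[0,0,0,0,0,0,0],[0,0,0,0,0,0,0],[0,0,0,0,0,0,0],[0,0,0.02,0,0,0,0]]])

```text
time_s: 15.3
tcp_pos: [0.5418, 0.1563, 0.0435]
ee_rot: [[0.043, -0.999, -0.005], [-0.999, -0.043, -0.003], [0.002, 0.005, -1.0]]
wrist_force: [0.3, 0.8, 0.1]
gripper_width: 0.993
```

Call:
play_rows(commands=[[[0,0,0.04,0,0,0,0],[0,0,0.09,0,0,0,0],[0,-0.03,0.124,0,0,0,0],[0,-0.08,0.124,0,0,0,0],[0,-0.13,0.124,0,0,0,0]]])

```text
time_s: 15.8
tcp_pos: [0.5442, 0.0268, 0.1715]
ee_rot: [[0.046, -0.999, 0.004], [-0.999, -0.046, 0.002], [-0.001, -0.004, -1.0]]
wrist_force: [0.1, -0.1, -0.9]
gripper_width: 0.996
```

Call:
play_rows(commands=[[[0.023,-0.04,0,0,0,-0.079,0],[0.046,-0.08,0,0,0,-0.079,0],[0.069,-0.12,-0.01,0,0,-0.079,0],[0.092,-0.16,-0.03,0,0,-0.079,0],[0.1164,-0.1953,-0.05,0,0,-0.079,0]]])

```text
time_s: 16.3
tcp_pos: [0.6609, -0.1701, 0.1196]
ee_rot: [[-0.036, -0.999, 0.001], [-0.999, 0.036, 0.0], [-0.0, -0.001, -1.0]]
wrist_force: [1.2, 0.7, 0.5]
gripper_width: 0.999
```

Call:
play_rows(commands=[[[0,0,0,0,0,0,0],[0,0,-0.04,0,0,0,0],[0,0,-0.08,0,0,0,0],[0,0,-0.108,0,0,0,0],[0,0,-0.108,0,0,0,0]]])

```text
time_s: 16.8
tcp_pos: [0.6562, -0.1672, 0.007]
ee_rot: [[-0.036, -0.999, -0.01], [-0.999, 0.036, 0.001], [-0.001, 0.01, -1.0]]
wrist_force: [-0.2, 0.6, -0.7]
gripper_width: 1.003
```

Call:
play_rows(commands=[[[0,0,0,0,0,0,0],[0,0,0,0,0,0,1],[0,0,0,0,0,0,1],[0,0,0,0,0,0,1],[0,0,0,0,0,0,1]]])

```text
time_s: 17.3
tcp_pos: [0.6607, -0.168, 0.013]
ee_rot: [[-0.035, -0.999, 0.002], [-0.999, 0.035, -0.0], [0.0, -0.002, -1.0]]
wrist_force: [0.2, 0.8, 3.1]
gripper_width: 0.756
```

Call:
play_rows(commands=[[[0,0,0,0,0,0,1],[0,0,0.03,0,0,0,1],[0,0,0.07,0,0,0,1],[0,0,0.11,0,0,0,1],[0,0,0.138,0,0,0,1]]])

```text
time_s: 17.8
tcp_pos: [0.6606, -0.1682, 0.1521]
ee_rot: [[-0.035, -0.999, 0.002], [-0.999, 0.035, -0.0], [0.0, -0.002, -1.0]]
wrist_force: [2.0, -0.6, -2.5]
gripper_width: 0.751
```

```bash
python3 look.py a3
```

```text
17.8 [ 0.6606 -0.1682  0.1521] [-0.999  0.035] [ -0.7  30.3   3.6   0.  -63.1  -1.3]
[308. 189.] 267 [52 96 50] [774.5 108.7  91.5  46.1  -5.2] 134.5
[168. 236.] 681 [61 58 62] [681.  434.7 169.9  79.2  66.2] 184.0
[424. 239.] 82 [54 54 54] [ 633.9 -134.    76.5   11.7   -2.9] 248.4
[469. 245.] 259 [157 109  68] [ 647.7 -240.1  124.8   60.   -66.3] 245.8
[440. 243.] 152 [38 38 41] [ 625.4 -170.3   56.6   37.1  -13.6] 248.8
[388. 261.] 218 [185 184 184] [624.6 -72.9 115.7  34.2   3.3] 14.9
[534. 286.] 326 [132 128 128] [ 556.6 -409.    66.5   54.2  -23.8] 56.1
[267. 297.] 1311 [109  94  92] [541.2 214.5 169.5  66.5 -87.9] 68.9
[489. 291.] 232 [164 114  70] [ 548.5 -307.1   58.1   58.1   89.3] 19.4
[439. 293.] 236 [165 115  71] [ 5.466e+02 -1.902e+02  5.790e+01  5.720e+01 -2.000e-01] 18.3
[529. 333.] 307 [156 151 146] [ 447.1 -392.1   65.7   54.3   10. ] 56.7
[475. 334.] 243 [165 114  71] [ 448.1 -271.1   59.8   59.1  -66.5] 18.6
[610. 346.] 566 [62 36 22] [ 426.5 -570.5  119.6   96.5  -50.7] 100.5
[143. 355.] 507 [110 107 102] [410.5 473.9  78.5  76.3  88.9] 87.4
[483. 392.] 317 [184  95 121] [ 314.3 -282.4   64.4   53.    -1.3] 56.8
[279. 395.] 324 [128  59   0] [314.8 183.4  66.7  52.  -62.2] 57.4
[431. 399.] 318 [182  97 124] [ 301.  -162.9   66.3   51.3  -87.6] 57.0
```

Row 1 centre is (0.541, 0.2145) with span 169.5 mm, against 170 expected. Placing tin 4 at seat4.

Call:
play_rows(commands=[[[-0.011,0.035,0,0,0,0.079,1],[-0.024,0.08,0,0,0,0.079,1],[-0.037,0.125,0,0,0,0.079,1],[-0.05,0.17,0,0,0,0.079,1],[-0.063,0.215,0,0,0,0.079,1]]])

```text
time_s: 18.35
tcp_pos: [0.5956, 0.0484, 0.1485]
ee_rot: [[0.043, -0.999, -0.002], [-0.999, -0.043, -0.0], [0.0, 0.002, -1.0]]
wrist_force: [0.1, 0.1, -1.6]
gripper_width: 0.757
```

Call:
play_rows(commands=[[[-0.013,0.045,0,0,0,0,1],[-0.026,0.09,0,0,0,0,1],[-0.039,0.135,0,0,0,0,1],[-0.052,0.175,0,0,0,0,1],[-0.0573,0.1968,0,0,0,0,1]]])

```text
time_s: 18.85
tcp_pos: [0.538, 0.2464, 0.1486]
ee_rot: [[0.047, -0.999, -0.001], [-0.999, -0.047, -0.0], [0.0, 0.001, -1.0]]
wrist_force: [0.6, 0.2, -1.4]
gripper_width: 0.755
```

Call:
play_rows(commands=[[[0,0,0,0,0,0,1],[0,0,-0.025,0,0,0,1],[0,0,-0.05,0,0,0,1],[0,0,-0.065,0,0,0,1],[0,0,-0.07,0,0,0,1]]])

```text
time_s: 19.35
tcp_pos: [0.5384, 0.2418, 0.0769]
ee_rot: [[0.042, -0.999, -0.005], [-0.999, -0.042, -0.003], [0.003, 0.005, -1.0]]
wrist_force: [0.5, 0.0, -1.9]
gripper_width: 0.757
```

Call:
play_rows(commands=[[[0,0,-0.005,0,0,0,1],[0,0,-0.009,0,0,0,1],[0,0,-0.009,0,0,0,1],[0,0,-0.009,0,0,0,1],[0,0,-0.009,0,0,0,1]]])

```text
time_s: 19.85
tcp_pos: [0.54, 0.2439, 0.071]
ee_rot: [[0.044, -0.999, 0.001], [-0.999, -0.044, 0.001], [-0.001, -0.001, -1.0]]
wrist_force: [-0.4, 0.1, -1.2]
gripper_width: 0.756
```

Call:
play_rows(commands=[[[0,0,0,0,0,0,0.1],[0,0,0,0,0,0,0],[0,0,0,0,0,0,0],[0,0,0,0,0,0,0],[0,0,0.02,0,0,0,0]]])

```text
time_s: 20.35
tcp_pos: [0.538, 0.2426, 0.0882]
ee_rot: [[0.043, -0.999, -0.005], [-0.999, -0.043, -0.003], [0.003, 0.005, -1.0]]
wrist_force: [0.0, 0.3, 0.2]
gripper_width: 0.991
```

Call:
play_rows(commands=[[[0,0,0.04,0,0,0,0],[0,0,0.089,0,0,0,0],[0,-0.03,0.089,0,0,0,0],[0,-0.08,0.089,0,0,0,0],[0,-0.13,0.089,0,0,0,0]]])

```text
time_s: 20.85
tcp_pos: [0.5396, 0.1131, 0.1801]
ee_rot: [[0.046, -0.999, 0.001], [-0.999, -0.046, 0.001], [-0.001, -0.001, -1.0]]
wrist_force: [1.2, -0.4, -0.3]
gripper_width: 1.0
```

Call:
play_rows(commands=[[[-0.008,-0.04,0,0,0,0.14,0],[-0.017,-0.088,0,0,0,0.14,0],[-0.026,-0.136,0,0,0,0.14,0],[-0.035,-0.184,0,0,0,0.14,0],[-0.044,-0.232,0,0,0,0.14,0]]])

```text
time_s: 21.35
tcp_pos: [0.4951, -0.12, 0.1799]
ee_rot: [[0.184, -0.983, 0.001], [-0.983, -0.184, -0.0], [0.0, -0.001, -1.0]]
wrist_force: [-0.3, -0.0, -0.0]
gripper_width: 1.001
```

Call:
play_rows(commands=[[[-0.009,-0.048,0,0,0,0,0],[-0.018,-0.096,0,0,0,0,0],[-0.027,-0.144,-0.01,0,0,0,0],[-0.036,-0.192,-0.03,0,0,0,0],[-0.045,-0.236,-0.05,0,0,0,0]]])

```text
time_s: 21.85
tcp_pos: [0.4509, -0.3546, 0.1305]
ee_rot: [[0.183, -0.983, 0.002], [-0.983, -0.183, -0.001], [0.001, -0.002, -1.0]]
wrist_force: [1.5, 0.4, -0.3]
gripper_width: 1.002
```

Call:
play_rows(commands=[[[-0.0038,-0.0378,0,0,0,0,0],[-0.0038,-0.0378,-0.03,0,0,0,0],[-0.0038,-0.0378,-0.06,0,0,0,0],[-0.0038,-0.0378,-0.06,0,0,0,0],[-0.0038,-0.0378,-0.06,0,0,0,0]]])

```text
time_s: 22.35
tcp_pos: [0.4474, -0.3905, 0.0706]
ee_rot: [[0.184, -0.983, -0.001], [-0.983, -0.184, -0.0], [0.0, 0.001, -1.0]]
wrist_force: [0.2, -0.3, -0.0]
gripper_width: 0.995
```

```bash
python3 look.py a4
```

```text
22.35 [ 0.4474 -0.3905  0.0706] [-0.983 -0.184] [-25.5  27.5 -15.    0.  -47.6  36. ]
[319. 191.] 716 [55 98 53] [778.4  98.5 110.4  92.1  67.3] 134.6
[168. 236.] 675 [63 60 65] [681.5 433.5 158.5  80.2  29.2] 183.8
[471. 244.] 212 [104  73  44] [ 664.5 -267.5   60.7   58.   -72.8] 19.0
[367. 263.] 1122 [140 136 129] [621.  -19.6 139.5 139.5 -45.8] 15.6
[540. 277.] 83 [76 73 78] [ 563.9 -413.1   53.2   53.    71.1] 182.8
[266. 297.] 1335 [135 120 122] [544.9 215.  203.6  91.2 -88.3] 111.3
[439. 293.] 236 [170 118  72] [ 546.5 -190.    58.    56.8   -1.9] 19.3
[543. 354.] 684 [41 41 44] [ 383.6 -402.6  180.8   94.    46.5] 187.9
[615. 349.] 393 [57 32 19] [ 408.3 -574.1   83.1   64.8  -44.5] 100.6
[143. 355.] 520 [112 109 105] [407.5 474.6  83.8  79.3  -8.4] 86.3
[278. 395.] 342 [188  87   0] [314.1 183.7  67.5  51.5 -64.1] 57.2
[423. 398.] 146 [176  94 120] [ 299.5 -146.7   50.7   35.    -0.8] 56.7
```

View pics/a4.png

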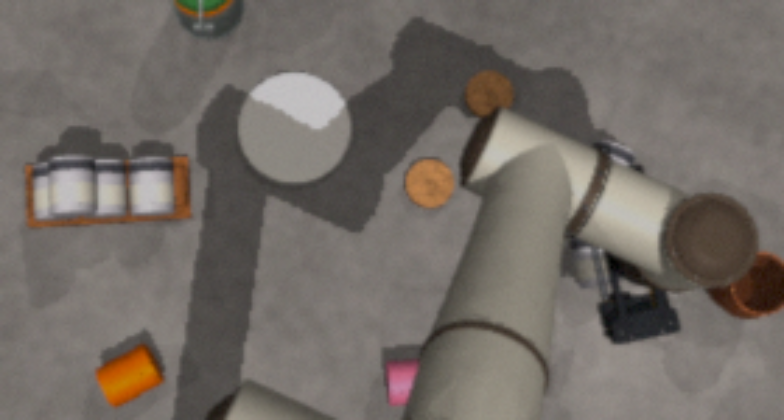

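Tin 4 is saddled at seat4 (around (72,185), top at z about 111 mm, as expected). The gripper is above the tin by the jug, so I grasp there. The commanded pose is (0.4472, -0.392, 0.070).

Call:
play_rows(commands=[[[0,0,-0.03,0,0,0,0],[0,0,-0.058,0,0,0,0],[0,0,-0.058,0,0,0,0],[0,0,-0.058,0,0,0,0],[0,0,-0.058,0,0,0,1]]])

```text
time_s: 22.9
tcp_pos: [0.4491, -0.3911, 0.0148]
ee_rot: [[0.184, -0.983, 0.004], [-0.983, -0.184, -0.002], [0.003, -0.003, -1.0]]
wrist_force: [0.2, 0.1, -0.2]
gripper_width: 0.965
```

Call:
play_rows(commands=[[[0,0,0,0,0,0,1],[0,0,0,0,0,0,1],[0,0,0,0,0,0,1],[0,0,0,0,0,0,1],[0,0,0,0,0,0,1]]])

```text
time_s: 23.4
tcp_pos: [0.4476, -0.3905, 0.0133]
ee_rot: [[0.183, -0.983, 0.001], [-0.983, -0.183, -0.001], [0.001, -0.0, -1.0]]
wrist_force: [-1.5, 0.5, 5.5]
gripper_width: 0.758
```

Call:
play_rows(commands=[[[0,0,0.03,0,0,0,1],[0,0,0.07,0,0,0,1],[0,0,0.11,0,0,0,1],[0,0,0.138,0,0,0,1],[0,0,0.138,0,0,0,1]]])

```text
time_s: 23.9
tcp_pos: [0.4497, -0.3917, 0.155]
ee_rot: [[0.184, -0.983, 0.008], [-0.983, -0.184, -0.005], [0.007, -0.007, -1.0]]
wrist_force: [0.3, -1.1, -1.5]
gripper_width: 0.753
```

Call:
play_rows(commands=[[[0.006,0.035,0,0,0,-0.14,1],[0.013,0.08,0,0,0,-0.14,1],[0.021,0.126,0,0,0,-0.14,1],[0.029,0.172,0,0,0,-0.14,1],[0.037,0.218,0,0,0,-0.14,1]]])

```text
time_s: 24.4
tcp_pos: [0.4833, -0.1704, 0.1487]
ee_rot: [[0.043, -0.999, -0.003], [-0.999, -0.043, 0.001], [-0.001, 0.003, -1.0]]
wrist_force: [1.1, -0.6, -1.2]
gripper_width: 0.757
```

Call:
play_rows(commands=[[[0.008,0.046,0,0,0,0,1],[0.016,0.092,0,0,0,0,1],[0.024,0.138,0,0,0,0,1],[0.032,0.184,0,0,0,0,1],[0.04,0.23,0,0,0,0,1]]])

```text
time_s: 24.9
tcp_pos: [0.5233, 0.0595, 0.1488]
ee_rot: [[0.044, -0.999, -0.003], [-0.999, -0.044, -0.0], [0.0, 0.003, -1.0]]
wrist_force: [1.3, -1.4, -1.7]
gripper_width: 0.753
```

Call:
play_rows(commands=[[[0.007,0.045,0,0,0,0,1],[0.014,0.09,0,0,0,0,1],[0.0183,0.12,0,0,0,0,1],[0.0183,0.1299,0,0,0,0,1],[0.0183,0.1299,0,0,0,0,1]]])

```text
time_s: 25.4
tcp_pos: [0.5417, 0.1884, 0.1486]
ee_rot: [[0.046, -0.999, -0.003], [-0.999, -0.046, -0.001], [0.001, 0.003, -1.0]]
wrist_force: [-0.2, -0.2, -1.1]
gripper_width: 0.755
```

Call:
play_rows(commands=[[[0,0,0,0,0,0,1],[0,0,-0.025,0,0,0,1],[0,0,-0.05,0,0,0,1],[0,0,-0.065,0,0,0,1],[0,0,-0.07,0,0,0,1]]])

```text
time_s: 25.9
tcp_pos: [0.5412, 0.1851, 0.0784]
ee_rot: [[0.041, -0.999, -0.004], [-0.999, -0.041, -0.002], [0.002, 0.004, -1.0]]
wrist_force: [-0.5, -0.5, -1.1]
gripper_width: 0.758
```

Call:
play_rows(commands=[[[0,0,-0.005,0,0,0,1],[0,0,-0.009,0,0,0,1],[0,0,-0.009,0,0,0,1],[0,0,-0.009,0,0,0,1],[0,0,-0.009,0,0,0,1]]])

```text
time_s: 26.4
tcp_pos: [0.5428, 0.1877, 0.0718]
ee_rot: [[0.044, -0.999, 0.001], [-0.999, -0.044, 0.0], [-0.0, -0.001, -1.0]]
wrist_force: [0.9, 0.5, -0.9]
gripper_width: 0.755
```

Call:
play_rows(commands=[[[0,0,0,0,0,0,0.1],[0,0,0,0,0,0,0],[0,0,0,0,0,0,0],[0,0,0,0,0,0,0],[0,0,0.02,0,0,0,0]]])

```text
time_s: 26.9
tcp_pos: [0.5408, 0.1866, 0.089]
ee_rot: [[0.043, -0.999, -0.006], [-0.999, -0.043, -0.003], [0.003, 0.006, -1.0]]
wrist_force: [0.4, 0.8, -1.9]
gripper_width: 0.994
```

Call:
play_rows(commands=[[[0,0,0.04,0,0,0,0],[0,0,0.089,0,0,0,0],[0,-0.03,0.089,0,0,0,0],[0,-0.08,0.089,0,0,0,0],[0,-0.13,0.089,0,0,0,0]]])

```text
time_s: 27.4
tcp_pos: [0.5425, 0.0569, 0.1809]
ee_rot: [[0.046, -0.999, 0.001], [-0.999, -0.046, 0.001], [-0.0, -0.001, -1.0]]
wrist_force: [1.6, 0.6, -0.4]
gripper_width: 0.999
```

Call:
play_rows(commands=[[[0.001,-0.04,0,0,0,-0.1,0],[0.003,-0.088,0,0,0,-0.2,0],[0.005,-0.136,0,0,0,-0.3,0],[0.007,-0.184,0,0,0,-0.4,0],[0.008,-0.232,0,0,0,-0.459,0]]])

```text
time_s: 27.9
tcp_pos: [0.5505, -0.1763, 0.1806]
ee_rot: [[-0.406, -0.914, 0.001], [-0.914, 0.406, -0.0], [-0.0, -0.0, -1.0]]
wrist_force: [1.9, -0.4, 0.5]
gripper_width: 0.997
```

Call:
play_rows(commands=[[[0.001,-0.048,0,0,0,0,0],[0.003,-0.096,0,0,0,0,0],[0.005,-0.144,-0.01,0,0,0,0],[0.006,-0.192,-0.03,0,0,0,0],[0.0063,-0.2347,-0.05,0,0,0,0]]])

```text
time_s: 28.4
tcp_pos: [0.5571, -0.4114, 0.1303]
ee_rot: [[-0.403, -0.915, 0.002], [-0.915, 0.403, -0.001], [0.0, -0.002, -1.0]]
wrist_force: [0.9, 0.7, 0.5]
gripper_width: 1.004
```

Call:
play_rows(commands=[[[0,0,0,0,0,0,0],[0,0,-0.03,0,0,0,0],[0,0,-0.06,0,0,0,0],[0,0,-0.06,0,0,0,0],[0,0,-0.06,0,0,0,0]]])

```text
time_s: 28.9
tcp_pos: [0.5572, -0.409, 0.0708]
ee_rot: [[-0.402, -0.916, -0.001], [-0.916, 0.402, -0.001], [0.001, 0.0, -1.0]]
wrist_force: [1.3, -0.1, 0.1]
gripper_width: 1.001
```

```bash
python3 look.py a5
python3 - <<'E'
from h import *
c=r.capture("top");P=cloud(c);m=(P[...,2]>.085)&(P[...,2]<.13)&(abs(P[...,0]-.541)<.08)&(abs(P[...,1]-.215)<.12)
q=P[m];print("row2",cv2.minAreaRect((q[:,:2]*1000).astype(np.float32)),np.percentile(q[:,2],95),np.histogram(q[:,1],20))
E
```

```text
28.9 [ 0.5572 -0.409   0.0708] [-0.916  0.402] [-22.9  35.5   0.2   0.  -54.8  -0.9]
[319. 191.] 715 [54 96 52] [786.   88.1 118.6  88.8   9.1] 135.0
[168. 236.] 679 [62 59 63] [673.5 410.6 108.6  78.8  74.7] 184.3
[367. 263.] 1124 [137 132 126] [620.9 -19.5 139.6 139.4 -46.3] 15.5
[538. 298.] 687 [39 40 42] [ 528.5 -394.2  128.2   76.2  -23.6] 190.3
[266. 296.] 1373 [134 122 121] [546.4 215.4 210.3  88.7 -87.5] 113.7
[439. 292.] 233 [169 117  72] [ 545.2 -190.1   60.4   57.4   -1.2] 19.3
[610. 346.] 563 [61 35 21] [ 428.4 -571.6  114.9  100.5  -47.2] 101.1
[143. 355.] 511 [111 108 103] [410.1 473.3  79.1  77.8 -65.9] 86.7
[278. 395.] 344 [185  86   0] [315.1 183.7  67.   51.7 -62.9] 58.0
row2 ((541.7276000976562, 214.63267517089844), (67.05491638183594, 112.82347869873047), 2.5014941692352295) 0.11440295923554716 (array([34, 46, 37, 29, 40, 41, 24, 39, 22, 20, 20, 49, 40, 40, 36, 34, 40,
       25, 42, 18]), array([0.15759488, 0.16320909, 0.16882331, 0.17443752, 0.18005173,
       0.18566595, 0.19128016, 0.19689437, 0.20250859, 0.2081228 ,
       0.21373701, 0.21935123, 0.22496544, 0.23057965, 0.23619387,
       0.24180808, 0.24742229, 0.25303651, 0.25865072, 0.26426493,
       0.26987915]))
```

View pics/a5.png

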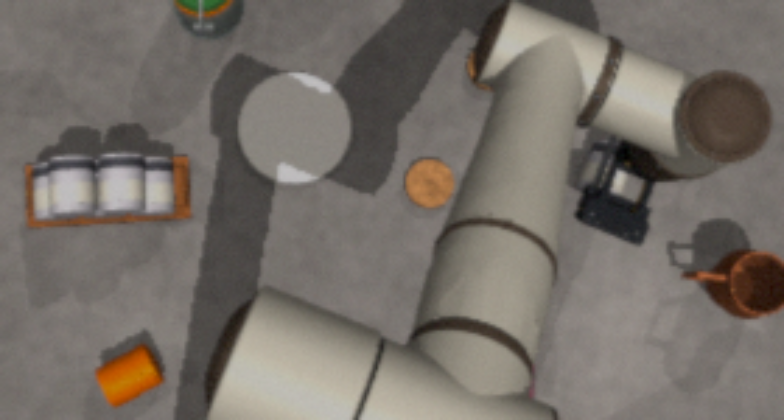

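Row 2 is good: both tins saddled, centre (0.5417, 0.2146), yaw 2.5°. Grasping the last tin.

Call:
play_rows(commands=[[[0,0,-0.03,0,0,0,0],[0,0,-0.058,0,0,0,0],[0,0,-0.058,0,0,0,0],[0,0,-0.058,0,0,0,0],[0,0,-0.058,0,0,0,1]]])

```text
time_s: 29.5
tcp_pos: [0.5587, -0.4099, 0.0152]
ee_rot: [[-0.402, -0.915, 0.004], [-0.915, 0.402, -0.002], [0.001, -0.005, -1.0]]
wrist_force: [-0.2, 0.3, 0.2]
gripper_width: 0.967
```

Call:
play_rows(commands=[[[0,0,0,0,0,0,1],[0,0,0,0,0,0,1],[0,0,0,0,0,0,1],[0,0,0,0,0,0,1],[0,0,0,0,0,0,1]]])

```text
time_s: 30.0
tcp_pos: [0.5577, -0.4095, 0.0136]
ee_rot: [[-0.403, -0.915, 0.002], [-0.915, 0.403, -0.001], [0.0, -0.002, -1.0]]
wrist_force: [-0.3, 1.0, 5.6]
gripper_width: 0.754
```

Call:
play_rows(commands=[[[0,0,0.03,0,0,0,1],[0,0,0.07,0,0,0,1],[0,0,0.12,0,0,0,1],[0,0,0.168,0,0,0,1],[0,0,0.168,0,0,0,1]]])

```text
time_s: 30.5
tcp_pos: [0.5602, -0.4114, 0.1889]
ee_rot: [[-0.402, -0.915, 0.013], [-0.916, 0.402, -0.008], [0.002, -0.015, -1.0]]
wrist_force: [0.7, -0.5, -1.0]
gripper_width: 0.756
```

Call:
play_rows(commands=[[[-0.001,0.035,0,0,0,0.1,1],[-0.002,0.08,0,0,0,0.2,1],[-0.004,0.126,0,0,0,0.3,1],[-0.005,0.172,0,0,0,0.4,1],[-0.006,0.218,0,0,0,0.459,1]]])

```text
time_s: 31.0
tcp_pos: [0.5496, -0.1892, 0.1787]
ee_rot: [[0.046, -0.999, -0.003], [-0.999, -0.046, 0.001], [-0.001, 0.003, -1.0]]
wrist_force: [0.9, 0.2, -1.0]
gripper_width: 0.755
```

Call:
play_rows(commands=[[[-0.001,0.046,0,0,0,0,1],[-0.002,0.092,0,0,0,0,1],[-0.004,0.138,0,0,0,0,1],[-0.005,0.184,0,0,0,0,1],[-0.006,0.23,0,0,0,0,1]]])

```text
time_s: 31.5
tcp_pos: [0.5436, 0.0406, 0.179]
ee_rot: [[0.044, -0.999, -0.003], [-0.999, -0.044, -0.0], [0.0, 0.003, -1.0]]
wrist_force: [0.3, -0.1, -2.0]
gripper_width: 0.758
```

Call:
play_rows(commands=[[[-0.001,0.045,0,0,0,0,1],[-0.002,0.09,0,0,0,0,1],[-0.003,0.13,0,0,0,0,1],[-0.0033,0.1755,0,0,0,0,1],[-0.0033,0.1755,0,0,0,0,1]]])

```text
time_s: 32.0
tcp_pos: [0.541, 0.2189, 0.1786]
ee_rot: [[0.049, -0.999, -0.001], [-0.999, -0.049, 0.0], [-0.0, 0.001, -1.0]]
wrist_force: [0.4, -0.3, -2.4]
gripper_width: 0.752
```

Call:
play_rows(commands=[[[0,0,0,0,0,0,1],[0,0,0,0,0,0,1],[0,0,0,0,0,0,1],[0,0,0,0,0,0,1],[0,0,0,0,0,0,1]]])

```text
time_s: 32.5
tcp_pos: [0.5417, 0.2136, 0.1805]
ee_rot: [[0.043, -0.999, 0.0], [-0.999, -0.043, 0.0], [-0.0, -0.0, -1.0]]
wrist_force: [0.2, -0.0, -2.2]
gripper_width: 0.756
```

Call:
play_rows(commands=[[[0,0.001,-0.02,0,0,0,1],[0,0.001,-0.04,0,0,0,1],[0,0.001,-0.052,0,0,0,1],[0,0.001,-0.058,0,0,0,1],[0,0.001,-0.062,0,0,0,1]]])

```text
time_s: 33.0
tcp_pos: [0.5419, 0.2153, 0.1182]
ee_rot: [[0.044, -0.999, 0.0], [-0.999, -0.044, -0.0], [0.0, -0.0, -1.0]]
wrist_force: [-0.1, -0.5, -1.8]
gripper_width: 0.755
```

Call:
play_rows(commands=[[[0,0,0,0,0,0,1],[0,0,0,0,0,0,1],[0,0,-0.001,0,0,0,1],[0,0,-0.001,0,0,0,1],[0,0,-0.001,0,0,0,1]]])

```text
time_s: 33.5
tcp_pos: [0.5417, 0.2155, 0.1176]
ee_rot: [[0.044, -0.999, 0.0], [-0.999, -0.044, 0.0], [-0.0, -0.0, -1.0]]
wrist_force: [-0.7, 0.1, -0.7]
gripper_width: 0.756
```

Call:
play_rows(commands=[[[0,0,0,0,0,0,0.1],[0,0,0,0,0,0,0],[0,0,0,0,0,0,0],[0,0,0,0,0,0,0],[0,0,0.02,0,0,0,0]]])

```text
time_s: 34.0
tcp_pos: [0.5399, 0.2144, 0.1349]
ee_rot: [[0.043, -0.999, -0.006], [-0.999, -0.043, -0.003], [0.003, 0.006, -1.0]]
wrist_force: [-0.1, 0.6, -0.0]
gripper_width: 0.991
```

Call:
play_rows(commands=[[[0,0,0.04,0,0,0,0],[0,0,0.063,0,0,0,0],[0,-0.03,0.063,0,0,0,0],[0,-0.08,0.063,0,0,0,0],[0,-0.13,0.063,0,0,0,0]]])

```text
time_s: 34.5
tcp_pos: [0.5415, 0.0846, 0.2007]
ee_rot: [[0.046, -0.999, 0.001], [-0.999, -0.046, 0.0], [-0.0, -0.001, -1.0]]
wrist_force: [0.3, -0.2, 1.4]
gripper_width: 0.999
```

```bash
python3 look.py a6
python3 - <<'E'
from h import *
c=r.capture("scene")
cv2.imwrite("pics/s2.png",cv2.cvtColor(cv2.resize(c["image"][130:330,150:400],None,fx=2.6,fy=2.6),cv2.COLOR_RGB2BGR))
E
```

```text
34.5 [0.5415 0.0846 0.2007] [-0.999 -0.046] [ 25.8  15.5 -12.4   0.  -62.  -23.2]
[319. 191.] 719 [53 88 51] [777.5  97.1 108.3  94.7  73.2] 134.8
[168. 236.] 680 [62 59 64] [659.9 416.5 109.8  78.9  38.5] 183.8
[473. 230.] 230 [167 116  71] [ 696.1 -273.6   59.3   58.6  -46.4] 18.8
[367. 263.] 1133 [190 188 189] [619.5 -19.5 140.7 138.9  -1. ] 15.5
[489. 291.] 238 [162 112  69] [ 548.5 -306.5   60.    57.7  -88.7] 18.8
[439. 292.] 232 [158 110  67] [ 546.3 -190.1   58.3   57.6   -3. ] 18.3
[277. 306.] 211 [88 76 70] [508.3 197.2 114.7  32.3 -69.7] 115.0
[475. 334.] 247 [158 109  67] [ 447.9 -270.6   60.7   59.4  -57.2] 18.9
[610. 346.] 562 [65 37 23] [ 410.4 -559.2  103.3   81.8  -66.7] 100.2
[143. 355.] 521 [112 108 103] [414.5 483.6 101.2  77.4  69.3] 87.0
[483. 392.] 315 [179  91 116] [ 314.1 -282.5   64.9   51.5   -2.5] 56.9
[278. 395.] 344 [110  49   0] [314.6 183.7  66.7  51.8 -62.2] 57.4
[431. 399.] 320 [185  99 126] [ 301.3 -162.8   66.    51.5  -85.9] 57.1
```

View pics/s2.png

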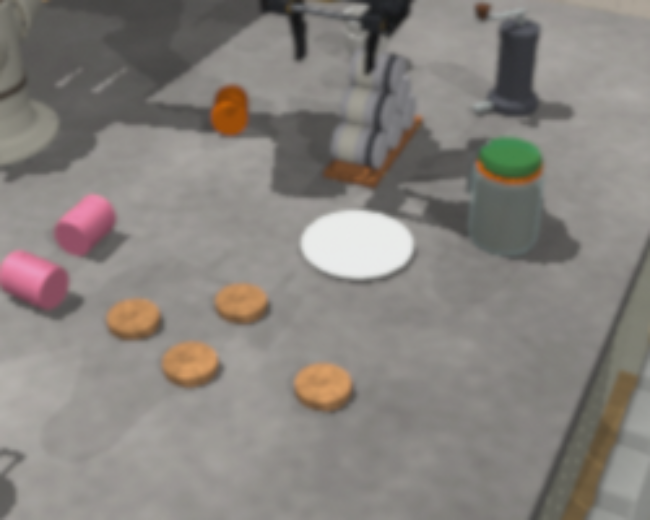

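The pyramid stands complete with six tins. The knock has come: the far coaster moved to (0.696, -0.274). Next come the coasters, starting with (0.5465, -0.190).

Call:
play_rows(commands=[[[0.001,-0.045,0,0,0,0,0],[0.002,-0.093,-0.01,0,0,0,0],[0.003,-0.14,-0.03,0,0,0,0],[0.004,-0.187,-0.05,0,0,0,0],[0.005,-0.235,-0.07,0,0,0,0]]])

```text
time_s: 35.1
tcp_pos: [0.5467, -0.1472, 0.1316]
ee_rot: [[0.045, -0.999, 0.001], [-0.999, -0.045, -0.0], [0.0, -0.001, -1.0]]
wrist_force: [0.1, 0.6, 0.1]
gripper_width: 0.999
```

Call:
play_rows(commands=[[[0,-0.04,-0.02,0,0,0,0],[0,-0.04,-0.05,0,0,0,0],[0,-0.04,-0.08,0,0,0,0],[0,-0.04,-0.09,0,0,0,0],[0,-0.04,-0.1,0,0,0,0]]])

```text
time_s: 35.6
tcp_pos: [0.547, -0.1856, 0.0316]
ee_rot: [[0.045, -0.999, -0.0], [-0.999, -0.045, -0.0], [0.0, 0.0, -1.0]]
wrist_force: [-0.1, -0.4, 0.2]
gripper_width: 0.999
```

Call:
play_rows(commands=[[[0,0,-0.01,0,0,0,0],[0,0,-0.015,0,0,0,0],[0,0,-0.02,0,0,0,0],[0,0,-0.023,0,0,0,0],[0,0,-0.025,0,0,0,0]]])

```text
time_s: 36.1
tcp_pos: [0.5468, -0.1857, 0.0071]
ee_rot: [[0.044, -0.999, 0.001], [-0.999, -0.044, -0.0], [0.0, -0.001, -1.0]]
wrist_force: [0.2, -0.5, -0.4]
gripper_width: 1.0
```

Call:
play_rows(commands=[[[0,0,0,0,0,0,0],[0,0,0,0,0,0,0],[0,0,0,0,0,0,0],[0,0,0,0,0,0,0]]])

```text
time_s: 36.5
tcp_pos: [0.5467, -0.1858, 0.0072]
ee_rot: [[0.044, -0.999, 0.0], [-0.999, -0.044, -0.0], [0.0, -0.0, -1.0]]
wrist_force: [-0.4, -0.2, 0.8]
gripper_width: 1.0
```

Call:
play_rows(commands=[[[0,-0.0042,-0.002,0,0,0,0],[0,-0.0042,-0.003,0,0,0,0],[0,-0.0042,-0.003,0,0,0,0],[0,-0.0042,-0.003,0,0,0,1],[0,-0.0042,-0.003,0,0,0,1]]])

```text
time_s: 37.0
tcp_pos: [0.5466, -0.1899, 0.004]
ee_rot: [[0.044, -0.999, 0.0], [-0.999, -0.044, -0.0], [0.0, -0.0, -1.0]]
wrist_force: [0.1, 0.5, -0.0]
gripper_width: 0.892
```

Call:
play_rows(commands=[[[0,0,0,0,0,0,1],[0,0,0,0,0,0,1],[0,0,0,0,0,0,1],[0,0,0,0,0,0,1],[0,0,0,0,0,0,1]]])

```text
time_s: 37.5
tcp_pos: [0.5466, -0.1899, 0.004]
ee_rot: [[0.044, -0.999, 0.0], [-0.999, -0.044, 0.0], [-0.0, -0.0, -1.0]]
wrist_force: [0.6, 0.9, -0.0]
gripper_width: 0.704
```

Call:
play_rows(commands=[[[0,0,0.02,0,0,0,1],[0,0,0.05,0,0,0,1],[0,0,0.08,0,0,0,1],[0,0,0.08,0,0,0,1],[0,0,0.08,0,0,0,1]]])

```text
time_s: 38.0
tcp_pos: [0.5467, -0.1898, 0.0845]
ee_rot: [[0.044, -0.999, 0.001], [-0.999, -0.044, 0.0], [-0.0, -0.002, -1.0]]
wrist_force: [-0.9, -0.3, -0.8]
gripper_width: 0.705
```

Run:
```python
from h import *
s=r.sense();print(s["tcp_pos"],s["gripper_width"])
c=r.capture("wrist")
cv2.imwrite("pics/w2.png",cv2.cvtColor(c["image"],cv2.COLOR_RGB2BGR))
```

```text
[ 0.54665534 -0.18982307  0.08453487] 0.704531375182627
```

View pics/w2.png

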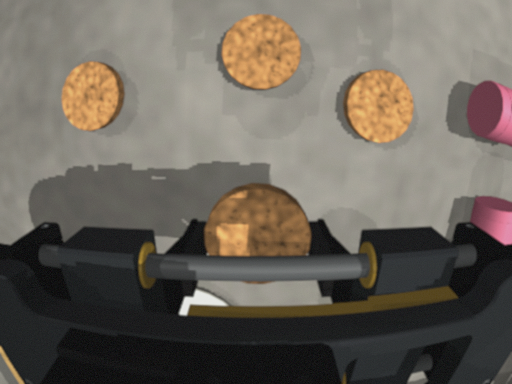

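The coaster at (258,233) is held flat. Carrying it above the plate.

Call:
play_rows(commands=[[[0.015,0.035,0,0,0,0,1],[0.033,0.075,0,0,0,0,1],[0.051,0.115,0,0,0,0,1],[0.065,0.15,0,0,0,0,1],[0.0739,0.1701,0,0,0,0,1]]])

```text
time_s: 38.55
tcp_pos: [0.6204, -0.0174, 0.0822]
ee_rot: [[0.046, -0.999, -0.003], [-0.999, -0.046, -0.0], [0.0, 0.003, -1.0]]
wrist_force: [0.7, -1.1, -0.0]
gripper_width: 0.7
```

Call:
play_rows(commands=[[[0,0,0,0,0,0,1],[0,0,-0.015,0,0,0,1],[0,0,-0.03,0,0,0,1],[0,0,-0.045,0,0,0,1],[0,0,-0.055,0,0,0,1]]])

```text
time_s: 39.05
tcp_pos: [0.6187, -0.0211, 0.0269]
ee_rot: [[0.042, -0.999, -0.004], [-0.999, -0.042, -0.001], [0.0, 0.004, -1.0]]
wrist_force: [0.6, -0.5, 0.0]
gripper_width: 0.699
```

Call:
play_rows(commands=[[[0,0,0,0,0,0,1],[0,0,0,0,0,0,1],[0,0,0,0,0,0,1]]])

```text
time_s: 39.35
tcp_pos: [0.621, -0.02, 0.0297]
ee_rot: [[0.044, -0.999, 0.001], [-0.999, -0.044, 0.0], [-0.0, -0.001, -1.0]]
wrist_force: [-0.3, -0.7, -0.6]
gripper_width: 0.702
```

Call:
play_rows(commands=[[[0,0,-0.006,0,0,0,1],[0,0,-0.011,0,0,0,1],[0,0,-0.0147,0,0,0,1],[0,0,-0.0147,0,0,0,1],[0,0,-0.0147,0,0,0,1]]])

```text
time_s: 39.85
tcp_pos: [0.6204, -0.0198, 0.014]
ee_rot: [[0.044, -0.999, -0.0], [-0.999, -0.044, -0.0], [-0.0, 0.0, -1.0]]
wrist_force: [0.8, 0.4, 0.5]
gripper_width: 0.702
```

Call:
play_rows(commands=[[[0,0,0,0,0,0,0.1],[0,0,0,0,0,0,0],[0,0,0,0,0,0,0],[0,0,0,0,0,0,0],[0,0,0.02,0,0,0,0]]])

```text
time_s: 40.35
tcp_pos: [0.6182, -0.0201, 0.0318]
ee_rot: [[0.043, -0.999, -0.006], [-0.999, -0.043, -0.001], [0.0, 0.006, -1.0]]
wrist_force: [0.5, -0.7, 0.7]
gripper_width: 0.985
```

Call:
play_rows(commands=[[[0,0,0.03,0,0,0,0],[0,0,0.065,0,0,0,0],[-0.01,-0.04,0.065,0,0,0,0],[-0.02,-0.085,0.065,0,0,0,0],[-0.03,-0.13,0.065,0,0,0,0]]])

```text
time_s: 40.85
tcp_pos: [0.5902, -0.1506, 0.0999]
ee_rot: [[0.046, -0.999, 0.001], [-0.999, -0.046, 0.0], [-0.0, -0.001, -1.0]]
wrist_force: [0.7, -0.7, -0.7]
gripper_width: 0.998
```

Call:
play_rows(commands=[[[-0.01,-0.045,0,0,0,0,0],[-0.02,-0.09,0,0,0,0,0],[-0.03,-0.13,0,0,0,0,0],[-0.0424,-0.157,-0.02,0,0,0,0],[-0.0424,-0.157,-0.04,0,0,0,0]]])

```text
time_s: 41.35
tcp_pos: [0.5467, -0.3103, 0.0593]
ee_rot: [[0.039, -0.999, 0.001], [-0.999, -0.039, -0.001], [0.001, -0.001, -1.0]]
wrist_force: [0.3, 0.2, -0.7]
gripper_width: 0.998
```

Call:
play_rows(commands=[[[0,0,-0.015,0,0,0,0],[0,0,-0.02,0,0,0,0],[0,0,-0.02,0,0,0,0],[0,0,-0.02,0,0,0,0]]])

```text
time_s: 41.75
tcp_pos: [0.5488, -0.3068, 0.0401]
ee_rot: [[0.045, -0.999, 0.001], [-0.999, -0.045, -0.001], [0.001, -0.001, -1.0]]
wrist_force: [-0.1, 0.1, 0.4]
gripper_width: 0.998
```

```bash
python3 look.py a7|grep -E "^[0-9]|^\[(36|37|4[3-9])"
```

```text
41.75 [ 0.5488 -0.3068  0.0401] [-0.999 -0.045] [-14.5  32.4 -11.3   0.  -46.3  17. ]
[474. 226.] 150 [103  71  44] [ 705.8 -275.4   59.7   39.8   75.5] 18.6
[367. 263.] 1163 [135 130 124] [620.8 -19.6 139.4 139.4  44.8] 27.0
[491. 316.] 809 [59 54 46] [ 485.5 -301.1  150.4   98.6  -19.3] 157.8
[483. 392.] 318 [186  97 124] [ 314.5 -282.5   64.4   52.3   -1.1] 57.0
```

Call:
play_rows(commands=[[[0,0,-0.012,0,0,0,0],[0,0,-0.022,0,0,0,0],[0,0,-0.03,0,0,0,0],[0,0,-0.034,0,0,0,0],[0,0,-0.036,0,0,0,0]]])

```text
time_s: 42.3
tcp_pos: [0.5477, -0.3067, 0.0023]
ee_rot: [[0.044, -0.999, -0.001], [-0.999, -0.044, 0.0], [-0.0, 0.001, -1.0]]
wrist_force: [0.6, 0.7, 0.5]
gripper_width: 0.999
```

Call:
play_rows(commands=[[[0,0,0,0,0,0,0],[0,0,0,0,0,0,1],[0,0,0,0,0,0,1],[0,0,0,0,0,0,1],[0,0,0,0,0,0,1]]])

```text
time_s: 42.8
tcp_pos: [0.5482, -0.3069, 0.0035]
ee_rot: [[0.044, -0.999, 0.001], [-0.999, -0.044, -0.0], [0.0, -0.0, -1.0]]
wrist_force: [-0.6, 0.0, -0.5]
gripper_width: 0.723
```

Call:
play_rows(commands=[[[0,0,0,0,0,0,1],[0,0,0.02,0,0,0,1],[0,0,0.05,0,0,0,1],[0,0,0.08,0,0,0,1],[0,0,0.08,0,0,0,1]]])

```text
time_s: 43.3
tcp_pos: [0.5511, -0.308, 0.0883]
ee_rot: [[0.045, -0.999, 0.009], [-0.999, -0.045, -0.004], [0.004, -0.009, -1.0]]
wrist_force: [0.4, -0.2, 1.0]
gripper_width: 0.706
```

Call:
play_rows(commands=[[[0.01,0.04,0,0,0,0,1],[0.021,0.083,0,0,0,0,1],[0.032,0.126,0,0,0,0,1],[0.043,0.17,0,0,0,0,1],[0.054,0.21,0,0,0,0,1]]])

```text
time_s: 43.8
tcp_pos: [0.6018, -0.0949, 0.0827]
ee_rot: [[0.044, -0.999, -0.001], [-0.999, -0.044, 0.0], [-0.0, 0.001, -1.0]]
wrist_force: [0.4, -0.3, 0.1]
gripper_width: 0.702
```

Call:
play_rows(commands=[[[0.01,0.04,0,0,0,0,1],[0.0177,0.07,0,0,0,0,1],[0.0177,0.0771,0,0,0,0,1],[0.0177,0.0771,0,0,0,0,1],[0.0177,0.0771,0,0,0,0,1]]])

```text
time_s: 44.3
tcp_pos: [0.6191, -0.0204, 0.0828]
ee_rot: [[0.043, -0.999, -0.001], [-0.999, -0.043, -0.0], [0.0, 0.001, -1.0]]
wrist_force: [-0.8, -1.0, -0.6]
gripper_width: 0.698
```

Call:
play_rows(commands=[[[0,0,-0.01,0,0,0,1],[0,0,-0.025,0,0,0,1],[0,0,-0.04,0,0,0,1],[0,0,-0.04,0,0,0,1],[0,0,-0.04,0,0,0,1]]])

```text
time_s: 44.8
tcp_pos: [0.6194, -0.0208, 0.0428]
ee_rot: [[0.043, -0.999, -0.001], [-0.999, -0.043, -0.0], [0.0, 0.001, -1.0]]
wrist_force: [0.0, -0.3, 0.1]
gripper_width: 0.707
```

Call:
play_rows(commands=[[[0.001,0.001,-0.006,0,0,0,1],[0.001,0.001,-0.011,0,0,0,1],[0.001,0.001,-0.0138,0,0,0,1],[0.001,0.001,-0.0138,0,0,0,1],[0.001,0.001,-0.0138,0,0,0,1]]])

```text
time_s: 45.3
tcp_pos: [0.6208, -0.0187, 0.0295]
ee_rot: [[0.044, -0.999, 0.0], [-0.999, -0.044, -0.0], [0.0, -0.0, -1.0]]
wrist_force: [-0.8, 0.4, -0.1]
gripper_width: 0.698
```

Call:
play_rows(commands=[[[0,0,0,0,0,0,0.1],[0,0,0,0,0,0,0],[0,0,0,0,0,0,0],[0,0,0,0,0,0,0],[0,0,0.02,0,0,0,0]]])

```text
time_s: 45.8
tcp_pos: [0.6185, -0.019, 0.047]
ee_rot: [[0.043, -0.999, -0.006], [-0.999, -0.043, -0.001], [0.0, 0.006, -1.0]]
wrist_force: [0.4, -0.5, 0.3]
gripper_width: 0.985
```

Call:
play_rows(commands=[[[0,0,0.03,0,0,0,0],[0,0,0.051,0,0,0,0],[-0.027,-0.04,0.051,0,0,0,0],[-0.052,-0.08,0.051,0,0,0,0],[-0.08,-0.12,0.051,0,0,0,0]]])

```text
time_s: 46.3
tcp_pos: [0.5401, -0.1396, 0.1008]
ee_rot: [[0.045, -0.999, 0.001], [-0.999, -0.045, -0.0], [0.0, -0.001, -1.0]]
wrist_force: [0.1, -1.3, -0.5]
gripper_width: 0.999
```

Call:
play_rows(commands=[[[-0.027,-0.04,0,0,0,0,0],[-0.054,-0.08,0,0,0,0,0],[-0.08,-0.115,0,0,0,0,0],[-0.0922,-0.1312,-0.02,0,0,0,0],[-0.0922,-0.1312,-0.04,0,0,0,0]]])

```text
time_s: 46.8
tcp_pos: [0.447, -0.272, 0.0608]
ee_rot: [[0.04, -0.999, 0.002], [-0.999, -0.04, -0.0], [0.0, -0.002, -1.0]]
wrist_force: [0.0, -0.3, 0.2]
gripper_width: 1.001
```

Call:
play_rows(commands=[[[0,0,-0.015,0,0,0,0],[0,0,-0.02,0,0,0,0],[0,0,-0.02,0,0,0,0],[0,0,-0.02,0,0,0,0]]])

```text
time_s: 47.2
tcp_pos: [0.4493, -0.27, 0.0411]
ee_rot: [[0.045, -0.999, 0.001], [-0.999, -0.045, -0.0], [0.001, -0.001, -1.0]]
wrist_force: [0.2, -0.0, 0.5]
gripper_width: 0.997
```

```bash
python3 look.py a8|grep -E "^[0-9]|^\[(36|37|4[3-9])"
python3 - <<'E'
from h import *
c=r.capture("top");P=cloud(c);m=(P[...,2]>.03)&(abs(P[...,0]-.62)<.08)&(abs(P[...,1]+.02)<.08)
q=P[m];print(len(q),cv2.minAreaRect((q[:,:2]*1000).astype(np.float32)),q.mean(0),np.percentile(q[:,2],[50,95]))
E
```

```text
47.2 [ 0.4493 -0.27    0.0411] [-0.999 -0.045] [-13.2  24.4 -26.6   0.  -39.   15.8]
[473. 230.] 231 [172 119  73] [ 695.2 -272.7   60.3   58.6  -46. ] 18.3
[367. 262.] 1150 [138 131 125] [632.4 -16.1  96.8  87.4  65.3] 40.5
[484. 292.] 175 [29 29 31] [ 529.  -264.4   76.    28.7   88.2] 158.1
[484. 374.] 763 [68 56 57] [ 3.572e+02 -2.711e+02  1.514e+02  7.620e+01  3.000e-01] 157.1
[443. 398.] 74 [164  89 111] [ 301.9 -187.7   51.6   16.     4.6] 56.9
248 ((620.418212890625, -19.291725158691406), (60.06744384765625, 59.1546516418457), 70.96861267089844) [ 0.62040252 -0.01951024  0.03846214] [0.03838693 0.04340253]
```

View pics/a8.png

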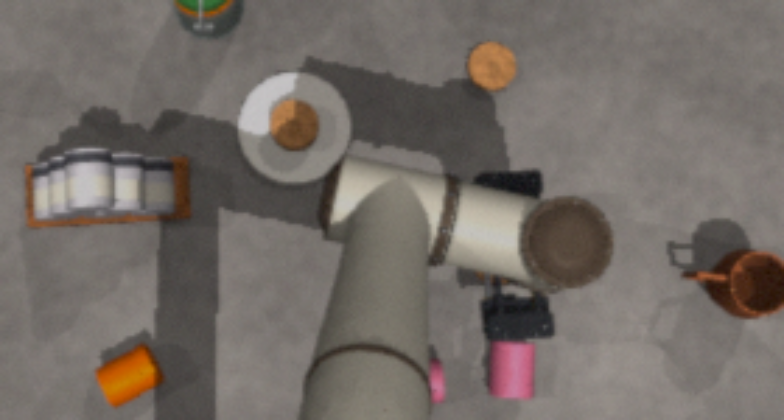

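The pyramid and the stack (at (294,124), centre (0.6204, -0.0194)) both look right. Now the third coaster.

Call:
play_rows(commands=[[[-0.001,-0.001,-0.012,0,0,0,0],[-0.001,-0.001,-0.022,0,0,0,0],[-0.001,-0.001,-0.03,0,0,0,0],[-0.001,-0.001,-0.034,0,0,0,0],[-0.001,-0.001,-0.037,0,0,0,0]]])

```text
time_s: 47.8
tcp_pos: [0.4473, -0.2709, 0.0026]
ee_rot: [[0.044, -0.999, -0.001], [-0.999, -0.044, 0.0], [-0.0, 0.001, -1.0]]
wrist_force: [-0.4, 0.2, 0.7]
gripper_width: 0.996
```

Call:
play_rows(commands=[[[0,0,0,0,0,0,0],[0,0,0,0,0,0,1],[0,0,0,0,0,0,1],[0,0,0,0,0,0,1],[0,0,0,0,0,0,1]]])

```text
time_s: 48.3
tcp_pos: [0.4477, -0.271, 0.0037]
ee_rot: [[0.044, -0.999, 0.001], [-0.999, -0.044, -0.0], [0.0, -0.001, -1.0]]
wrist_force: [0.3, 0.3, 0.5]
gripper_width: 0.722
```

Call:
play_rows(commands=[[[0,0,0,0,0,0,1],[0,0,0.02,0,0,0,1],[0,0,0.05,0,0,0,1],[0,0,0.08,0,0,0,1],[0,0,0.09,0,0,0,1]]])

```text
time_s: 48.8
tcp_pos: [0.4493, -0.2715, 0.0965]
ee_rot: [[0.045, -0.999, 0.006], [-0.999, -0.045, -0.002], [0.002, -0.006, -1.0]]
wrist_force: [0.6, -0.4, 0.1]
gripper_width: 0.706
```

Call:
play_rows(commands=[[[0.024,0.035,0,0,0,0,1],[0.05,0.073,0,0,0,0,1],[0.076,0.111,0,0,0,0,1],[0.102,0.149,0,0,0,0,1],[0.128,0.187,0,0,0,0,1]]])

```text
time_s: 49.3
tcp_pos: [0.5757, -0.0823, 0.0926]
ee_rot: [[0.044, -0.999, -0.001], [-0.999, -0.044, 0.0], [-0.0, 0.001, -1.0]]
wrist_force: [0.6, -0.1, 0.1]
gripper_width: 0.702
```

Call:
play_rows(commands=[[[0.022,0.032,0,0,0,0,1],[0.04,0.058,0,0,0,0,1],[0.0442,0.0643,0,0,0,0,1],[0.0442,0.0643,0,0,0,0,1],[0.0442,0.0643,0,0,0,0,1]]])

```text
time_s: 49.8
tcp_pos: [0.6186, -0.0203, 0.0927]
ee_rot: [[0.043, -0.999, -0.002], [-0.999, -0.043, -0.0], [0.0, 0.002, -1.0]]
wrist_force: [0.3, -0.7, -0.8]
gripper_width: 0.701
```

Call:
play_rows(commands=[[[0,0,-0.01,0,0,0,1],[0,0,-0.025,0,0,0,1],[0,0,-0.036,0,0,0,1],[0,0,-0.036,0,0,0,1],[0,0,-0.036,0,0,0,1]]])

```text
time_s: 50.3
tcp_pos: [0.6195, -0.0202, 0.0572]
ee_rot: [[0.043, -0.999, -0.001], [-0.999, -0.043, -0.0], [0.0, 0.001, -1.0]]
wrist_force: [0.2, -0.7, 0.2]
gripper_width: 0.702
```

Call:
play_rows(commands=[[[0.001,0.001,-0.006,0,0,0,1],[0.001,0.001,-0.011,0,0,0,1],[0.001,0.001,-0.014,0,0,0,1],[0.001,0.001,-0.014,0,0,0,1],[0.001,0.001,-0.014,0,0,0,1]]])

```text
time_s: 50.8
tcp_pos: [0.6208, -0.0186, 0.0434]
ee_rot: [[0.044, -0.999, 0.0], [-0.999, -0.044, -0.0], [0.0, -0.0, -1.0]]
wrist_force: [-0.5, 0.5, -0.2]
gripper_width: 0.702
```

Call:
play_rows(commands=[[[0,0,0,0,0,0,0.1],[0,0,0,0,0,0,0],[0,0,0,0,0,0,0],[0,0,0,0,0,0,0],[0,0,0.02,0,0,0,0]]])

```text
time_s: 51.3
tcp_pos: [0.6185, -0.0189, 0.0609]
ee_rot: [[0.043, -0.999, -0.006], [-0.999, -0.043, -0.001], [0.0, 0.006, -1.0]]
wrist_force: [-0.1, -0.5, 0.4]
gripper_width: 0.985
```

Call:
play_rows(commands=[[[0,0,0.03,0,0,0,0],[0,0,0.04,0,0,0,0],[0.012,-0.04,0.04,0,0,0,0],[0.024,-0.08,0.04,0,0,0,0],[0.037,-0.125,0.04,0,0,0,0]]])

```text
time_s: 51.8
tcp_pos: [0.658, -0.1441, 0.1035]
ee_rot: [[0.046, -0.999, 0.0], [-0.999, -0.046, 0.0], [-0.0, -0.0, -1.0]]
wrist_force: [1.0, 0.6, -0.3]
gripper_width: 0.997
```

Call:
play_rows(commands=[[[0.012,-0.04,0,0,0,0,0],[0.024,-0.08,0,0,0,0,0],[0.034,-0.115,0,0,0,0,0],[0.038,-0.1283,-0.02,0,0,0,0],[0.038,-0.1283,-0.04,0,0,0,0]]])

```text
time_s: 52.3
tcp_pos: [0.6959, -0.2748, 0.0625]
ee_rot: [[0.04, -0.999, 0.001], [-0.999, -0.04, -0.0], [0.0, -0.001, -1.0]]
wrist_force: [-0.7, 0.4, -0.7]
gripper_width: 0.998
```

Call:
play_rows(commands=[[[0,0,-0.015,0,0,0,0],[0,0,-0.02,0,0,0,0],[0,0,-0.02,0,0,0,0],[0,0,-0.02,0,0,0,0]]])

```text
time_s: 52.7
tcp_pos: [0.6965, -0.2715, 0.0445]
ee_rot: [[0.045, -0.999, 0.002], [-0.999, -0.045, -0.001], [0.001, -0.002, -1.0]]
wrist_force: [-0.4, 0.8, 0.1]
gripper_width: 1.0
```

Run:
```python
from h import *
s=r.sense();print(s["tcp_pos"])
c=r.capture("top");P=cloud(c);m=(P[...,2]>.044)&(P[...,2]<.07)&(abs(P[...,0]-.62)<.08)&(abs(P[...,1]+.02)<.08)
q=P[m];print(len(q),cv2.minAreaRect((q[:,:2]*1000).astype(np.float32)),q.mean(0),np.percentile(q[:,2],[5,50,95]))
# held-target coaster in wrist view
w=r.capture("wrist");h=cv2.cvtColor(w["image"],cv2.COLOR_RGB2HSV)
m=cv2.inRange(h,(8,80,60),(22,220,255));n,l,st,ce=cv2.connectedComponentsWithStats(m)
for i in range(1,n):
    if st[i,4]>300: print(st[i],ce[i])
```

```text
[ 0.69651277 -0.27154695  0.0445248 ]
234 ((621.7227783203125, -16.47967529296875), (53.200111389160156, 61.17481231689453), 77.02262878417969) [ 0.62053346 -0.01744541  0.05273509] [0.04817494 0.05290323 0.05706117]
[ 212  165   88   85 5845] [256.08776732 207.57707442]
[  0 174  15  72 508] [  4.30708661 220.98622047]
[101 240  21  44 489] [109.02862986 260.75664622]
[393 240  21  45 515] [404.87572816 261.66990291]
[ 235  282  241   36 2737] [358.49104859 303.76214834]
```

Call:
play_rows(commands=[[[-0.001,-0.0015,-0.014,0,0,0,0],[-0.001,-0.0015,-0.026,0,0,0,0],[-0.001,-0.0015,-0.033,0,0,0,0],[-0.001,-0.0015,-0.037,0,0,0,0],[-0.001,-0.0015,-0.04,0,0,0,0]]])

```text
time_s: 53.3
tcp_pos: [0.6945, -0.2734, 0.0025]
ee_rot: [[0.044, -0.999, -0.001], [-0.999, -0.044, 0.0], [-0.0, 0.001, -1.0]]
wrist_force: [0.4, 1.3, 0.6]
gripper_width: 1.0
```

Call:
play_rows(commands=[[[0,0,0,0,0,0,0],[0,0,0,0,0,0,1],[0,0,0,0,0,0,1],[0,0,0,0,0,0,1],[0,0,0,0,0,0,1]]])

```text
time_s: 53.8
tcp_pos: [0.695, -0.2735, 0.0038]
ee_rot: [[0.044, -0.999, 0.001], [-0.999, -0.044, -0.0], [0.0, -0.001, -1.0]]
wrist_force: [0.9, -0.1, 0.9]
gripper_width: 0.722
```

Call:
play_rows(commands=[[[0,0,0,0,0,0,1],[0,0,0.02,0,0,0,1],[0,0,0.05,0,0,0,1],[0,0,0.08,0,0,0,1],[0,0,0.1,0,0,0,1]]])

```text
time_s: 54.3
tcp_pos: [0.6955, -0.2737, 0.1062]
ee_rot: [[0.044, -0.999, 0.003], [-0.999, -0.044, -0.001], [0.001, -0.003, -1.0]]
wrist_force: [0.9, 0.8, -0.0]
gripper_width: 0.702
```

Call:
play_rows(commands=[[[-0.011,0.036,0,0,0,0,1],[-0.023,0.078,0,0,0,0,1],[-0.035,0.12,0,0,0,0,1],[-0.047,0.162,0,0,0,0,1],[-0.059,0.204,0,0,0,0,1]]])

```text
time_s: 54.8
tcp_pos: [0.6349, -0.0679, 0.1036]
ee_rot: [[0.044, -0.999, 0.0], [-0.999, -0.044, 0.0], [-0.0, -0.0, -1.0]]
wrist_force: [1.2, 0.2, -0.5]
gripper_width: 0.701
```

Call:
play_rows(commands=[[[-0.01,0.03,0,0,0,0,1],[-0.016,0.0493,0,0,0,0,1],[-0.016,0.0493,0,0,0,0,1],[-0.016,0.0493,-0.015,0,0,0,1],[-0.016,0.0493,-0.03,0,0,0,1]]])

```text
time_s: 55.3
tcp_pos: [0.6204, -0.0205, 0.0738]
ee_rot: [[0.044, -0.999, 0.002], [-0.999, -0.044, 0.0], [-0.0, -0.002, -1.0]]
wrist_force: [0.1, -0.6, -0.3]
gripper_width: 0.705
```

Call:
play_rows(commands=[[[0,0,0,0,0,0,1],[0,0,0,0,0,0,1],[0,0,0,0,0,0,1],[0,0,0,0,0,0,1]]])

```text
time_s: 55.7
tcp_pos: [0.6203, -0.0204, 0.0743]
ee_rot: [[0.044, -0.999, 0.002], [-0.999, -0.044, 0.0], [-0.0, -0.002, -1.0]]
wrist_force: [0.1, 0.5, -0.0]
gripper_width: 0.707
```

Call:
play_rows(commands=[[[0,0.001,-0.007,0,0,0,1],[0,0.001,-0.013,0,0,0,1],[0,0.001,-0.017,0,0,0,1],[0,0.001,-0.017,0,0,0,1],[0,0.001,-0.017,0,0,0,1]]])

```text
time_s: 56.2
tcp_pos: [0.6196, -0.0191, 0.0561]
ee_rot: [[0.044, -0.999, -0.0], [-0.999, -0.044, -0.0], [0.0, 0.0, -1.0]]
wrist_force: [-0.6, -0.2, -1.1]
gripper_width: 0.701
```

Call:
play_rows(commands=[[[0,0,0,0,0,0,0.1],[0,0,0,0,0,0,0],[0,0,0,0,0,0,0],[0,0,0,0,0,0,0],[0,0,0.02,0,0,0,0]]])

```text
time_s: 56.7
tcp_pos: [0.6175, -0.0194, 0.0739]
ee_rot: [[0.043, -0.999, -0.006], [-0.999, -0.043, -0.001], [0.0, 0.007, -1.0]]
wrist_force: [0.2, -0.7, -0.7]
gripper_width: 0.987
```

Call:
play_rows(commands=[[[0,0,0.03,0,0,0,0],[0,0,0.07,0,0,0,0],[0,0,0.11,0,0,0,0],[0,-0.04,0.13,0,0,0,0],[0,-0.08,0.13,0,0,0,0]]])

```text
time_s: 57.2
tcp_pos: [0.6221, -0.0992, 0.2115]
ee_rot: [[0.047, -0.999, 0.009], [-0.999, -0.047, -0.0], [0.001, -0.009, -1.0]]
wrist_force: [0.4, 0.7, -0.2]
gripper_width: 1.003
```

Call:
play_rows(commands=[[[-0.02,-0.045,0,0,0,0,0],[-0.04,-0.09,0,0,0,0,0],[-0.06,-0.135,0,0,0,0,0],[-0.08,-0.18,0,0,0,0,0],[-0.1,-0.22,0,0,0,0,0]]])

```text
time_s: 57.7
tcp_pos: [0.5186, -0.321, 0.2066]
ee_rot: [[0.044, -0.999, 0.0], [-0.999, -0.044, -0.0], [0.0, -0.0, -1.0]]
wrist_force: [0.8, -0.5, 0.1]
gripper_width: 0.996
```

Call:
play_rows(commands=[[[0,0,0,0,0,0,0],[0,0,0,0,0,0,0],[0,0,0,0,0,0,0],[0,0,0,0,0,0,0],[0,0,0,0,0,0,0]]])

```text
time_s: 58.2
tcp_pos: [0.5204, -0.318, 0.2065]
ee_rot: [[0.046, -0.999, 0.0], [-0.999, -0.046, 0.0], [-0.0, -0.0, -1.0]]
wrist_force: [-0.3, -0.7, -0.1]
gripper_width: 1.002
```

```bash
cat > chk.py <<'E'
from h import *
c=r.capture("top");P=cloud(c)
def f(n,z0,z1,x,y,d):
    m=(P[...,2]>z0)&(P[...,2]<z1)&(abs(P[...,0]-x)<d)&(abs(P[...,1]-y)<d);q=P[m]
    if len(q)>5: print(n,len(q),cv2.minAreaRect((q[:,:2]*1000).astype(np.float32)),q.mean(0).round(4),np.percentile(q[:,2],[5,50,95]).round(4))
f("stack",.05,.09,.62,-.02,.08);f("tops",.135,.18,.541,.215,.11);f("row2",.09,.12,.541,.215,.11);f("row1",.05,.075,.541,.215,.11)
f("plate",.005,.02,.62,-.02,.1)
for b in blobs(c): print((b[0]*1.5).round(),*b[1:])
cv2.imwrite("pics/end_t.png",cv2.cvtColor(cv2.resize(c["image"][90:290,60:440],None,fx=2,fy=2),cv2.COLOR_RGB2BGR))
s=r.capture("scene");i=cv2.resize(s["image"][110:290,200:400],None,fx=3,fy=3)
cv2.imwrite("pics/end_s.png",cv2.cvtColor(i,cv2.COLOR_RGB2BGR))
E
python3 chk.py
```

```text
stack 261 ((619.1589965820312, -19.508148193359375), (59.35015106201172, 59.33285140991211), 59.865665435791016) [ 0.6188 -0.0197  0.0663] [0.0608 0.0666 0.0712]
tops 357 ((541.9794921875, 214.8621826171875), (66.73841857910156, 52.4804801940918), 1.9236536026000977) [0.5412 0.2121 0.1521] [0.1388 0.1536 0.1598]
row2 356 ((540.505126953125, 214.45950317382812), (65.19893646240234, 112.28340148925781), 2.1844635009765625) [0.5395 0.2058 0.1067] [0.0941 0.1082 0.1145]
row1 314 ((540.7568969726562, 214.08953857421875), (66.20497131347656, 169.78585815429688), 2.6232638359069824) [0.5397 0.1983 0.0626] [0.0528 0.0634 0.0698]
plate 1085 ((620.0146484375, -20.892295837402344), (198.80072021484375, 199.3332977294922), 89.6954116821289) [ 0.6186 -0.0192  0.0102] [0.0055 0.0102 0.0153]
[319. 191.] 715 [55 99 53] [775.2  83.5  89.9  81.6 -50.6] 134.7
[168. 236.] 680 [63 60 65] [661.3 413.6 113.4  76.6  45.2] 183.9
[367. 263.] 1154 [129 122 116] [619.2 -19.5  59.4  59.3  59.9] 68.3
[266. 295.] 1413 [120 107 106] [550.1 216.5 204.7  99.9 -85.8] 157.3
[610. 346.] 565 [62 36 22] [ 413.4 -573.   152.7   82.3  -88.5] 100.5
[143. 355.] 502 [114 110 105] [410.7 473.8  78.5  76.3  86.7] 86.0
[483. 392.] 313 [191  99 127] [ 314.4 -282.8   64.5   52.    -1. ] 56.9
[278. 395.] 344 [188  87   0] [314.4 183.7  66.9  52.4 -62.8] 58.4
```

View pics/end_s.png

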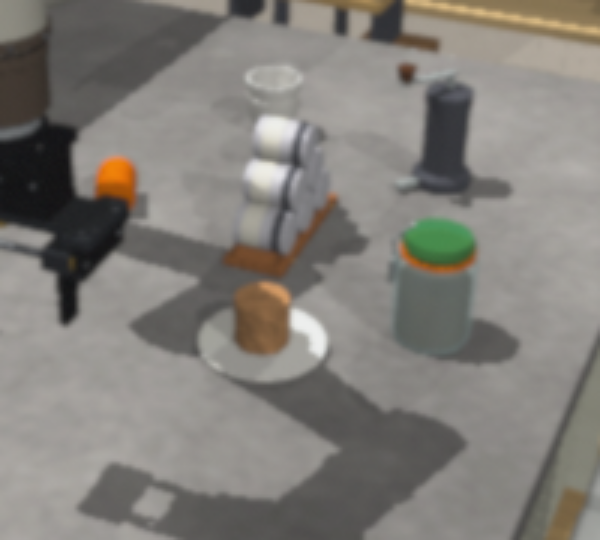

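The pyramid stands at (275,185), the coasters are in one straight stack on the plate at (262,318), and the gripper is clear. Handing in.

```bash
python3 -c "
from station import r
print(r.finish_job())"
```

```text
the job is handed in; nothing more can be done
None
```

The coffee sill is set up and handed in at about 58 s of the 210 s. All six white banded tins are in the rack as a 3-2-1 pyramid, and the four cork coasters are in one stack on the plate. No verdict is reported at hand-in.

**Last checks (top camera):**

| Item | Measured | Expected |
|---|---|---|
| Rows 1, 2 and top tin, centre | x 0.541–0.542, y 0.214–0.215 | rack centre (0.541, 0.215) |
| Axis of each row | 1.9–2.6° | rack about 2.5° |
| Top heights of the rows | about 70 / 114 / 159 mm | 66 / 111.5 / 157 mm |
| Coaster stack, centre | (0.619, -0.0195) | plate (0.6205, -0.0195) |
| Stack height | about 67 mm | 66 mm |

- **Camera error:** heights from the top camera read 2–5 mm high throughout, which fits the small differences in the table.
- **Knocked coaster:** the far coaster was knocked about 35 mm during the run, so I measured it again before picking it up.
- **Grip:** I saw no slip from the grip.
- **Bystanders:** none was touched. Their measured outlines varied by a few mm to about 15 mm because the camera sees them only partly. The last pictures show no sign that they moved.

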